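# Bring a ball knob round the feed track and show it at the magnifier

## Task

Push the red ball knob round the curved track to the open yellow gap at its end and let it drop into the seat there, then lift it out and set it, not drop it, in the blue cup of the tray where the tray stands. Then lift the tray (its blue tab is the handle), level and square to the stand, until the ball is centred midway between the two orange pointers, and hold it still there for about two seconds. Last, set the tray back on the bench about where it stood, the ball still in its cup, and let go. Do not bump the pointer stand, let the ball fall on the bench, or disturb the brass block, phone case and white carton.

Things in the scene. Friction and masses are not known exactly. Their poses are not given: they have to be found in the camera images.
- track: Fixed curved feed track, aluminium channel on a grey floor, 54 mm wide inside. Origin: centre of the bend, on the bench; z up. The ball's path seen from above, in mm: straight along x = 100 from y = -150 (start end, 6 mm kerb) to y = 0; then a quarter circle of radius 100 about the origin to (0, 100); then straight towards -x along y = 100 to the seat at (-46, 100).
- bend_start (a point): Point on the channel floor's centre line where the bend begins, (100, 0) in the track frame; the floor top is 10 mm above the bench. Inward lips on the walls (tops 57.5 mm above the bench) leave a slot 40 mm wide along the top: the 50 mm ball cannot come up through it, but closed fingers can go down through it and push the ball from behind.
- bend_end (a point): Point on the floor's centre line where the bend ends, (0, 100) in the track frame. Walls and lips end 13 mm farther on; then comes the yellow exit gap, a plate 42 mm wide and 10 mm high with 5 mm kerbs and no walls: fingers can go down to near the bench on both sides of it (track +y and -y). An end stop, 22 mm above the plate, stands 26.5 mm beyond the seat.
- exit_seat (a point): Middle of the exit gap's round recess (27 mm wide, 4 mm deep), level with the yellow plate's top, 10 mm above the bench. A ball seated here has its centre 21 mm above this point. Axes as the track's.
- ball: Red ball knob, 50 mm diameter, about 0.09 kg, smooth: it rolls and slides easily in the track. Its origin turns with it: use ball_center.
- ball_center (a point): Centre of the red ball. At the start it lies on the track floor in the straight part, 10 to 70 mm before the bend; its centre is then 35 mm above the bench.
- tray: Loose white inspection tray, 145 mm (x) by 64 mm (y), floor 5 mm thick, rim 11 mm high, about 0.25 kg with a steel weight (28 x 44 mm, top 19 mm above the tray's underside) at its -x end. Origin on the underside; z up. Blue cup at x = +40 mm, blue grip tab at x = -15 mm.
- tray_cup (a point): Centre of the mouth of the tray's blue cup ring (outside 43 mm, inside 35 mm wide), 14 mm above the tray's underside. A ball resting in it has its centre 18 mm above this point. Axes as the tray's.
- tray_tab (a point): Grip point in the middle of the tray's upright blue tab: 12 mm thick along the tray's y, 30 mm wide along its x, from the tray floor to 65 mm above the underside; this point is 48 mm above the underside, 55 mm from the cup axis and close to the loaded tray's balance point. Axes as the tray's.
- gate: Fixed viewing stand. Origin on the bench midway between two dark posts (14 mm thick, 175 mm high) at y = +95 and y = -95 mm; z up. Orange pointers on the posts point inwards along y at 160 mm height, their tips 65 mm either side of the middle. A magnifier stands at x = +140 mm, up to 207 mm high; the base is 6 mm thick. The side towards -x is open.
- view (a point): The viewing point, midway between the two pointer tips, 160 mm above the bench: the ball's centre belongs here, the tray's x axis parallel (either way round) to this point's x axis. Axes as the stand's.
- die: Bystander: brass stamping block 45 x 35 x 26 mm, origin at its underside. Leave alone.
- phone_case: Bystander: dark green hard phone case lying flat, 150 x 75 x 11 mm, origin at its underside. Leave alone.
- carton: Bystander: small white carton 90 x 60 x 40 mm, origin at its underside. Leave alone.
There are look-alikes about, which are no part of the job. Several things look just like the tray: the one meant starts nearest to the robot's base.

How it is judged:
On the way, in this order (a step that is already met when the one before it is completed fails the run):
1. the ball lies in the seat of the exit gap (horizontal distance between ball_center and exit_seat below 0.008 m and z of ball_center in the frame of exit_seat below 0.024 m and linear speed of ball below 0.05 m/s), for 0.2 s.
2. the ball is lifted clear of the track (z of ball_center in the frame of exit_seat above 0.06 m and contact force between ball and the fingers above 0.3 N), for 0.1 s.
3. the ball rests released in the tray's cup, the tray standing on the bench (horizontal distance between ball_center and tray_cup below 0.008 m and z of ball_center in the frame of tray_cup below 0.022 m and contact force between ball and the fingers below 0.1 N and height (world z) of tray below 0.005 m and angle between tray's own z axis and vertical below 0.08 rad and linear speed of ball below 0.05 m/s), for 0.2 s.
4. the tray is held with the ball between the pointers (distance between ball_center and view below 0.015 m and horizontal distance between ball_center and tray_cup below 0.01 m and angle between tray's own z axis and vertical below 0.17 rad and angle between the x axis of tray and the x axis of gate, either way round below 0.3 rad and linear speed of each of tray, ball below 0.03 m/s and contact force between tray and the fingers above 0.5 N), for 1 s.
At the end, for the whole second after the job is handed in: After the hold at the viewing point (ball within 15 mm of it for a second), the tray stands flat on the bench within 70 mm of where it started, released and at rest, with the ball resting in its cup (within 8 mm of the cup axis) (height (world z) of tray below 0.005 m and angle between tray's own z axis and vertical below 0.08 rad and distance of tray from where it was at the start of the episode below 0.07 m and horizontal distance between ball_center and tray_cup below 0.008 m and z of ball_center in the frame of tray_cup below 0.022 m and linear speed of tray below 0.02 m/s and linear speed of ball below 0.03 m/s and contact force between tray and the fingers below 0.1 N); the robot touches nothing.
It fails at once if the ball falls to the bench (height (world z) of ball_center below 0.0285 m).
It fails at once if the ball is let go high above the tray (horizontal distance between ball_center and tray_cup below 0.06 m and z of ball_center in the frame of tray_cup above 0.045 m and contact force between ball and the fingers below 0.02 N).
It fails at once if the viewing stand is bumped (contact force between gate and anything else above 4 N).
It fails at once if a bystander is disturbed (distance of any of die, phone_case, carton from where it was at the start of the episode above 0.02 m).
It also fails if it takes over 72 s, if anything falls off the work surface, if the arm or the gripper's body presses on something with over 40 N, if the wrist force passes 120 N, or if a joint passes its speed limit or range.

## Robot

A 6-joint arm with a two-finger parallel gripper is mounted at the origin on the work surface. World frame = base frame: x ahead of the robot, y to its left, z up, the work surface at z = 0. Lengths are in m, angles in rad, forces in N, time in s.
With the tool pointing down it reaches from about 0.25 to 0.775 m from the base axis. Payload 4 kg.
Tool frame: the origin (TCP) lies midway between the tips of the shut fingers; the grasp point (between the pads) lies 19 mm behind it; z points along the fingers, y is the direction in which the jaws open and shut (so a half turn about z gives the same grasp; the last joint's range is limited). The gripper opens to 94 mm and grips with 3 to 60 N. Pads are 16 mm wide; open, the fingers measure 119 mm over their backs; the gripper's body (75 mm by 177 mm) begins 78 mm behind the grasp point.
Start: joints at [1, 0.087, 1.371, -0, 1.684, -0.103], TCP at [0.248, 0.491, 0.206] pointing down, gripper open.
Joint ranges: [-3.1, 3.1], [-0.76, 2.03], [0.27, 2.55], [-1.08, 4.22], [0.17, 2.65], [-2.57, 2.57]. Speed limits (rad/s): [2.79, 2.79, 3.14, 3.14, 3.14, 3.14].

## Interface

Orientations are given as a rotation vector (axis times angle).
In Python, from bench import manip gives the robot as it stands.
- The arm moves only by the tool apply_moves, never from a script. Its argument "moves" is a list of rows, each an object of numbers: "tx", "ty", "tz": the shift along the tool's x, y, z in mm; "spin": the turn about the tool's z in degrees; "fingers": the closure, from 0 (fully open) to 1 (shut). In form: [{"tx": .., "ty": .., "tz": .., "spin": .., "fingers": ..}, ...]. A call has 1 to 12 rows; each row is the pose to reach, as a shift and turn from the pose measured when the call began, along the tool's axes at that moment; what a row does not reach only later rows make up. A row lasts 1/8 s, in which the tool goes at most 62.5 mm and 10.7 degrees, less where a joint would pass 70% of its speed; a pose out of reach is approached as far as the arm can. A call with a gripper value outside its range is refused whole. The fingers move at their own pace and stop on an object; the grip force is fixed at half the most. Time passes only in rows, so rows that repeat a pose let the fingers close. It gives the time, the measured TCP pose, the force and the opening at its end, in the units of the state.
- manip.observe(): the state, without advancing time (a new reading comes with each control period).
- manip.camera(name): name is "scene" or "top" or "wrist"; returns a dict with "frame" (480x640x3 uint8, red, green, blue), "fov_y" (degrees; the focal length in pixels is half the picture's height over the tangent of half this angle, whatever the lens; pixels are square), "cx", "cy" (the principal point, pixels), "R" (3x3) and "t" (3): a world point X has camera coordinates R X + t. Camera axes: x right, y down, z forward; pixel columns grow to the right and rows downward; lengths in m; the calibration is good to about 2 mm. A picture is of the moment at which its call begins. There is no depth.
- manip.finish_job(): hands the job in, once; it reports no verdict.
Trained networks look in the newest picture that a camera, given by its name, has taken for a name from the list of things; names that differ only in an ending like _2 or _b are one class to them, and where a whole thing is asked for, a point or a joint stands for the part that bears it (a point fixed in the world has none). Each returns a list of dicts, best first, with "score" (0 to 1); they miss things now and then, are a little off and sometimes report something else, mostly with a low value. They report only what shows in the picture. A call takes as long as a camera call. They do not tell look-alikes from the thing itself.
- manip.find_in(camera, thing): "position" ([column, row] in pixels, amid what is visible of it).
- manip.trace(camera, thing): "region" (480x640 bool, what is visible of it) and "position" ([column, row] in pixels, amid what is visible of it).
The state is a dict: "clock": time; "joint_pos": joint angles; "dq": joint speeds; "joint_torque": joint torques, N m; "eef_pos": TCP position; "tcp_rot": TCP orientation; "contact_force": force on the tool from outside, world axes, zero at the start; "moment": the same for the moment, N m; "gripper_width": finger opening in m.
Only numpy, scipy, OpenCV 4.12 (cv2) and the standard library are available. Lean on these libraries where they do the work, as an engineer would, in place of code of your own. Each camera call takes 0.05 s, during which the arm holds its last target.

## Working session

There is one attempt and no reset: what is moved stays moved. The work goes in short steps, Python scripts to look and compute and a tool call to move; the robot and the scene stay as the last step left them, time stands still between calls to the robot, and variables do not carry over. Pictures are saved under pics/ and viewed, and the job is handed in when it is done.

Besides the shell and the picture viewer there is one more tool, called after "Call:" as a command line: name --argument value ..., lists and objects as JSON in quotes. apply_moves: Moves the arm, as the interface text tells. Its arguments: {"type":"object","properties":{"moves":{"type":"array"}},"required":["moves"]}

```bash
ls; mkdir -p pics; cat > h.py <<'E'
from bench import manip
import numpy as np, cv2, math, pickle
def cam(name,save=None):
    c=manip.camera(name)
    if save: cv2.imwrite('pics/'+save+'.png',c['frame'][:,:,::-1])
    return c
def K(c):
    f=240/math.tan(math.radians(c['fov_y'])/2); return f,c['cx'],c['cy']
def ray(c,p):
    f,cx,cy=K(c);R=np.array(c['R']);t=np.array(c['t'])
    d=R.T@np.array([(p[0]-cx)/f,(p[1]-cy)/f,1.]);return -R.T@t,d
def atz(c,p,z):
    o,d=ray(c,p);return o+d*(z-o[2])/d[2]
def proj(c,X):
    f,cx,cy=K(c);q=np.array(c['R'])@np.array(X)+np.array(c['t']);return np.array([cx+f*q[0]/q[2],cy+f*q[1]/q[2]])
E
python3 - <<'E'
from h import *
s=manip.observe();print(s)
for n in ['scene','top','wrist']:
    c=cam(n,n+'0');print(n,c['fov_y'],c['cx'],c['cy'],-np.array(c['R']).T@np.array(c['t']))
    for th in ['ball','tray','tray_cup','tray_tab','gate','view','exit_seat','bend_start','bend_end','track','die','phone_case','carton']:
        try:
            r=manip.find_in(n,th);print(th,[(np.round(x['position']).tolist(),round(x['score'],2)) for x in r][:6])
        except Exception as e: print(th,e)
E
```

```text
pics
{'clock': 0.0, 'joint_pos': array([ 9.99874079e-01,  8.79605633e-02,  1.37223976e+00, -1.17665111e-05,
        1.68361648e+00, -1.03118443e-01]), 'dq': array([ 7.58886639e-05, -3.33393327e-04,  1.23805587e-03,  1.21989315e-03,
       -8.28990290e-04,  2.03170536e-03]), 'joint_torque': array([-1.31088676e-03, -3.40181458e+01, -3.02428830e+01,  7.17022154e-02,
        3.27553251e-02, -1.53766396e-04]), 'eef_pos': array([0.2477263 , 0.49043206, 0.20430851]), 'tcp_rot': array([-0.72797611, -3.05533845,  0.00330245]), 'contact_force': array([0.06443015, 0.31400387, 0.00338695]), 'moment': array([0.01017483, 0.01239401, 0.01116138]), 'gripper_width': 0.09404748656306346}
scene 55.95232353371259 320.62592292371966 241.2320924882279 [1.2509354  0.66213853 0.7067594 ]
ball [([369.0, 310.0], 0.44)]
tray [([303.0, 222.0], 0.86), ([279.0, 204.0], 0.69), ([286.0, 343.0], 0.6), ([402.0, 323.0], 0.17)]
tray_cup [([280.0, 199.0], 0.88), ([302.0, 223.0], 0.62)]
tray_tab [([309.0, 224.0], 0.83), ([278.0, 203.0], 0.76)]
gate [([263.0, 256.0], 0.79)]
view [([263.0, 259.0], 0.59), ([301.0, 225.0], 0
[... 410 characters left out ...]
.0], 0.83)]
tray_cup [([257.0, 160.0], 0.92), ([409.0, 309.0], 0.81), ([483.0, 327.0], 0.67), ([320.0, 303.0], 0.39)]
tray_tab [([407.0, 308.0], 0.94), ([483.0, 328.0], 0.69), ([260.0, 159.0], 0.66)]
gate [([356.0, 222.0], 0.97)]
view [([360.0, 218.0], 0.63)]
exit_seat [([186.0, 239.0], 0.81)]
bend_start []
bend_end [([185.0, 234.0], 0.93)]
track [([183.0, 237.0], 0.98)]
die [([323.0, 304.0], 0.87)]
phone_case [([460.0, 230.0], 0.64)]
carton [([129.0, 210.0], 0.88)]
wrist 59.45476873214644 320.7656904609597 235.7587568900585 [0.18951885 0.52100407 0.38471874]
ball []
tray []
tray_cup []
tray_tab []
gate []
view []
exit_seat []
bend_start []
bend_end []
track []
die []
phone_case []
carton []
```

View pics/top0.png

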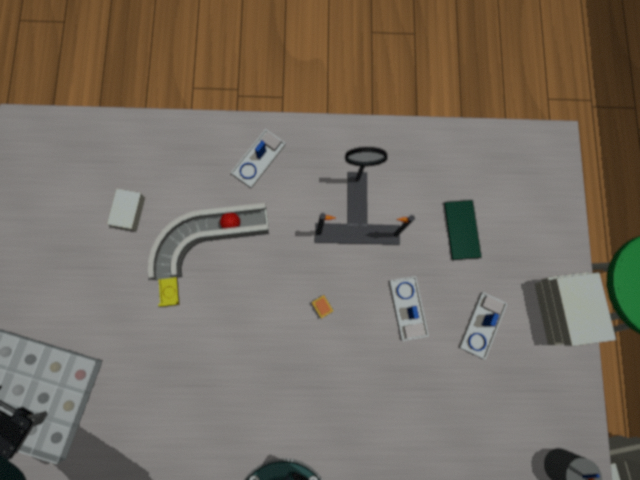

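View pics/scene0.png

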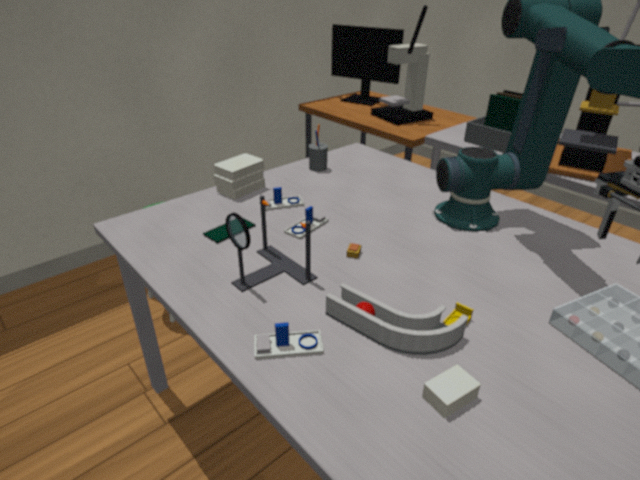

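View pics/wrist0.png

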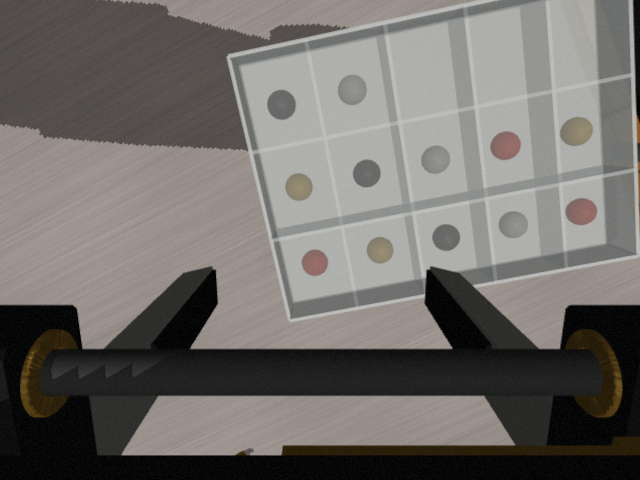

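Trays in the top view are at (408,308), (483,326) and (258,158). The base is near (283,475), so (408,308) looks nearest. I'll confirm that and measure positions.

```bash
python3 - <<'E'
from h import *
c=cam('top');pickle.dump(c,open('top0.pkl','wb'))
for p in [(408,308),(483,326),(258,158)]:
    X=atz(c,p,0.01);print(p,X,np.hypot(*X[:2]))
print('base',proj(c,[0,0,0]))
im=c['frame'][:,:,::-1]
def crop(u0,v0,u1,v1,k,n): cv2.imwrite('pics/'+n+'.png',cv2.resize(im[v0:v1,u0:u1],None,fx=k,fy=k,interpolation=cv2.INTER_CUBIC))
crop(140,190,280,315,5,'ctrack')
crop(290,130,430,250,5,'cgate')
crop(375,265,515,365,5,'ctray')
for th in ['ball','tray','track','gate','die']:
    for r in manip.trace('top',th)[:3]:
        m=r['region'];print(th,r['score'],r['position'],m.sum(),cv2.minAreaRect(np.argwhere(m)[:,::-1].astype(np.float32)))
E
```

```text
(408, 308) [ 0.44930419 -0.28631877  0.01      ] 0.532778277747693
(483, 326) [ 0.41015865 -0.46492032  0.01      ] 0.6199847011481009
(258, 158) [0.81618961 0.08463271 0.01      ] 0.8205657682697892
base [282.57142552 510.79660006]
ball 0.75 [233.4, 219.5] 296 ((230.5, 221.0), (16.0, 21.0), 90.0)
ball 0.57 [359.5, 218.2] 3773 ((364.5, 195.5), (97.0, 99.0), 90.0)
tray 0.89 [256.3, 161.4] 1511 ((257.8789978027344, 158.40634155273438), (27.343738555908203, 58.28398895263672), 37.746803283691406)
tray 0.77 [408.3, 310.0] 1692 ((408.37725830078125, 308.6354064941406), (62.496803283691406, 28.168170928955078), 77.7352294921875)
tray 0.56 [483.5, 326.1] 1699 ((482.9310302734375, 325.67242431640625), (29.339862823486328, 60.72237777709961), 21.801406860351562)
track 0.86 [184.6, 236.2] 4684 ((200.7288360595703, 242.18565368652344), (69.07933044433594, 143.89781188964844), 51.02752685546875)
gate 0.62 [357.7, 221.2] 3874 ((365.0, 195.0), (100.0, 98.0), 0.0)
die 0.6 [322.4, 304.8] 292 ((322.17694091796875, 306.68463134765625), (18.977312088012695, 15.504340171813965), 60.2551155090332)
```

View pics/ctrack.png

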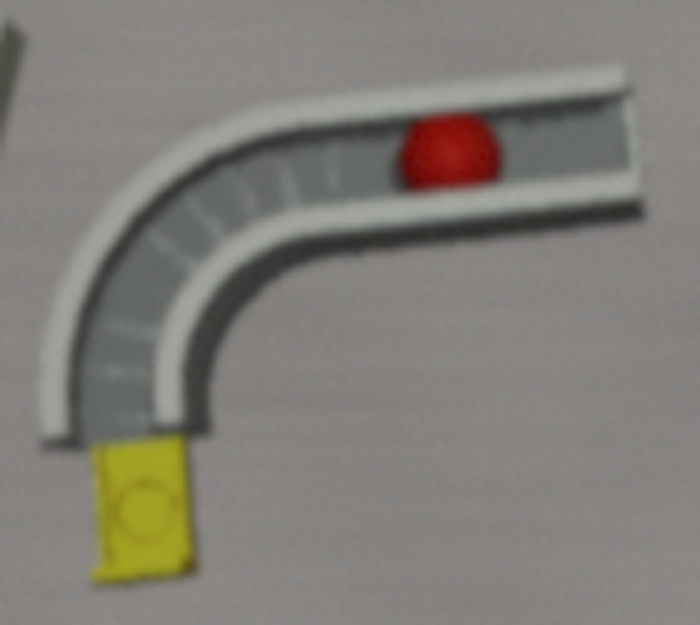

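View pics/cgate.png

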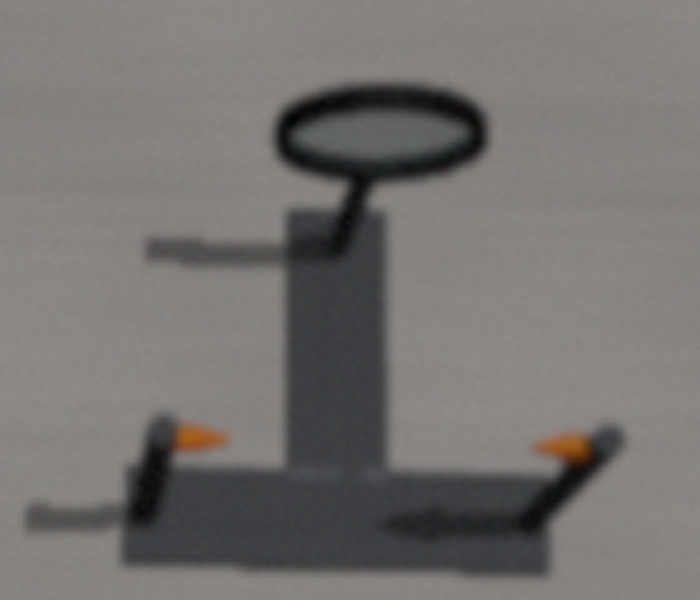

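View pics/ctray.png

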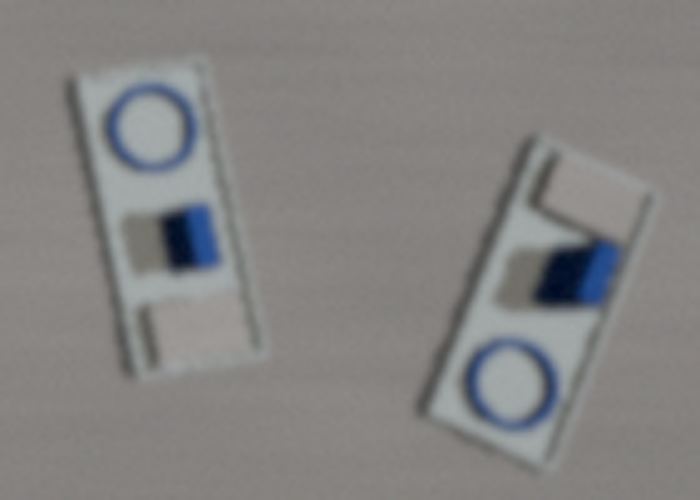

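Chosen tray: (408,308), 0.53 m from the base versus 0.62 and 0.82 m for the others. The crop shows its cup, tab and weight as described. Next I'll fit the poses.

```bash
cat > fit.py <<'E'
from h import *
from scipy.optimize import least_squares
c=pickle.load(open('top0.pkl','rb'))
def P(x,y,u0,v0,k=5): return np.array([(x+.5)/k-.5+u0,(y+.5)/k-.5+v0])
def xf(p,q):
    co,s=math.cos(p[2]),math.sin(p[2]);return np.array([p[0]+co*q[0]-s*q[1],p[1]+s*q[0]+co*q[1],q[2]])
def fit(kp,p0):
    f=lambda p:np.concatenate([proj(c,xf(p,q))-u for q,u in kp])
    r=least_squares(f,p0);print(np.round(r.x,4),'res px',np.round(r.fun.reshape(-1,2),1).tolist());return r.x
tk=lambda x,y:P(x,y,140,190)
T=fit([((-.046,.1,.01),tk(147,511)),((-.013,.12,.0575),tk(73,437)),((-.013,.08,.0575),tk(158,427)),
 ((.12,-.15,.0575),tk(628,93)),((.08,-.15,.0575),tk(637,178))],[.55,.2,0])
g=lambda x,y:P(x,y,290,130)
G=fit([((0,.065,.16),g(231,440)),((0,-.065,.16),g(534,446))],[.6,-.1,0])
r=lambda x,y:P(x,y,375,265)
Y=fit([((.04,0,.014),r(152,127)),((.0725,.032,.011),r(72,76)),((.0725,-.032,.011),r(207,60)),((-.0725,-.032,.011),r(266,352)),((-.0725,.032,.011),r(133,376)),((-.015,0,.065),r(203,236))],[.45,-.28,0])
ball=atz(c,[230.3,221.3],.035);print('ball',ball)
co,s=math.cos(T[2]),math.sin(T[2]);d=ball[:2]-T[:2];print('ball in track',co*d[0]+s*d[1],-s*d[0]+co*d[1])
pickle.dump((T,G,Y),open('poses.pkl','wb'))
print('seat',xf(T,(-.046,.1,.031)),'view',xf(G,(0,0,.16)),'cup',xf(Y,(.04,0,.014)),'tab',xf(Y,(-.015,0,.048)))
im=c['frame'][:,:,::-1].copy();im=cv2.resize(im,None,fx=5,fy=5,interpolation=cv2.INTER_CUBIC)
def dr(p,pts,col):
    q=np.array([(proj(c,xf(p,a))+.5)*5-.5 for a in pts]);cv2.polylines(im,[q.astype(np.int32)],False,col,1)
a=np.linspace(0,math.pi/2,30)
for R,z in [(.08,.0575),(.12,.0575),(.1,.01)]:
    dr(T,[(R,-.15,z),(R,0,z)]+[(R*math.cos(t),R*math.sin(t),z) for t in a]+[(-.013,R,z)],(0,255,0))
b=np.linspace(0,2*math.pi,40)
dr(T,[(-.046+.0135*math.cos(t),.1+.0135*math.sin(t),.01) for t in b],(255,0,255))
dr(Y,[(sx*.0725,sy*.032,.011) for sx,sy in [(1,1),(1,-1),(-1,-1),(-1,1),(1,1)]],(0,255,0))
dr(Y,[(.04+.0215*math.cos(t),.0215*math.sin(t),.014) for t in b],(255,0,255))
dr(Y,[(-.015+sx*.015,sy*.006,.065) for sx,sy in [(1,1),(1,-1),(-1,-1),(-1,1),(1,1)]],(0,255,255))
dr(G,[(0,-.095,.006),(0,.095,.006)],(0,255,0));dr(G,[(0,0,.006),(.14,0,.006)],(0,255,0));dr(G,[(0,-.065,.16),(0,.065,.16)],(255,0,255))
cv2.imwrite('pics/ov1.png',im[950:1575,700:1400]);cv2.imwrite('pics/ov2.png',im[650:1250,1450:2150]);cv2.imwrite('pics/ov3.png',im[1325:1825,1875:2575])
R=cv2.Rodrigues(manip.observe()['tcp_rot'])[0];print(R)
E
python3 fit.py
```

```text
[0.5347 0.1895 0.1366] res px [[-0.3, 0.5], [-0.7, 0.1], [0.0, 0.0], [0.5, -0.0], [0.5, -0.6]]
[ 0.6299 -0.1659  0.0039] res px [[0.2, 0.0], [-0.2, 0.0]]
[ 0.4512 -0.2871  0.1796] res px [[0.3, 0.5], [0.4, -0.4], [-0.7, -1.4], [-0.1, 0.5], [0.1, 0.2], [-0.1, 0.5]]
ball [0.64544806 0.1422131  0.035     ]
ball in track 0.10326840817802742 -0.06196966355527762
seat [0.47551441 0.28234797 0.031     ] view [ 0.62991617 -0.16589884  0.16      ] cup [ 0.49058173 -0.27993632  0.014     ] tab [ 0.43646605 -0.28975945  0.048     ]
[[-8.92544674e-01  4.50958982e-01  3.43893523e-05]
 [ 4.50958983e-01  8.92544671e-01  7.92179178e-05]
 [ 5.02999846e-06  8.62137180e-05 -9.99999996e-01]]
```

```bash
python3 -c "
import cv2,numpy as np
a=[cv2.imread(f'pics/ov{i}.png') for i in (1,2,3)]
o=np.zeros((1125,1400,3),np.uint8);o[:625,:700]=a[0];o[:600,700:]=a[1];o[625:1125,:700]=a[2]
cv2.imwrite('pics/ov.png',cv2.resize(o,(746,600),interpolation=cv2.INTER_AREA))"
```

```text
(no output)
```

View pics/ov.png

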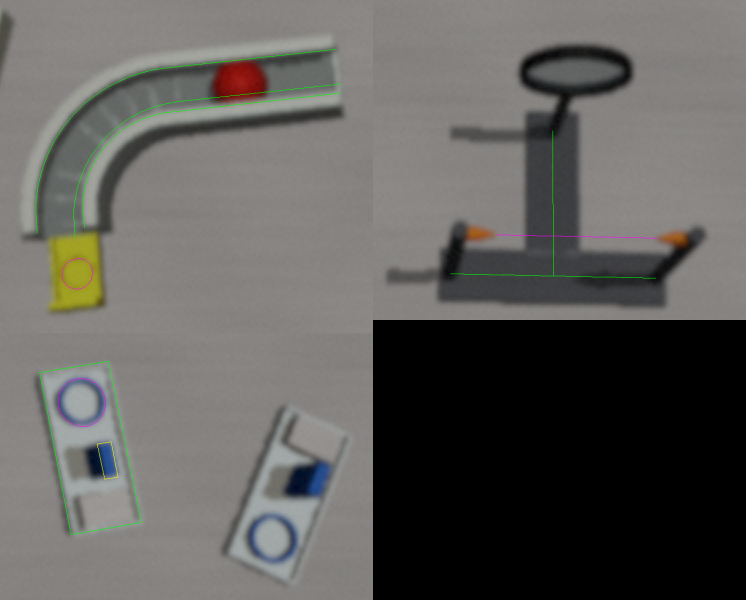

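The overlay matches the track, gate and tray to about 1–2 mm. Next I go above the spot behind the ball with the fingers closing, turning the jaws along track y.

```bash
cat > mv.py <<'E'
from h import *
T,G,Y=pickle.load(open('poses.pkl','rb'))
def xf(p,q):
    co,s=math.cos(p[2]),math.sin(p[2]);return np.array([p[0]+co*q[0]-s*q[1],p[1]+s*q[0]+co*q[1],q[2]])
def show(wps):
    s=manip.observe();R=cv2.Rodrigues(s['tcp_rot'])[0];p=s['eef_pos']
    y0=math.degrees(math.atan2(R[1,1],R[0,1]));print('t',s['clock'],'tcp',p.round(4),'yaw',round(y0,1),'w',s['gripper_width'],'F',s['contact_force'].round(1))
    for X,yaw in wps:
        d=(R.T@(np.array(X)-p))*1000;sp=-((yaw-y0+180)%360-180);print(np.round(d,1).tolist(),'spin',round(sp,1))
YT=90+math.degrees(T[2]);YY=90+math.degrees(Y[2]);YG=90+math.degrees(G[2])
E
python3 - <<'E'
from mv import *
show([(xf(T,(.1,-.112,.13)),YT)])
E
```

```text
t 2.4 tcp [0.248  0.4909 0.2055] yaw 63.2 w 0.09376057066879988 F [0.2 0.4 0.8]
[-537.7, -175.0, 75.5] spin -34.6
```

Call:
apply_moves --moves '[{"tx": -50,"ty": -16,"tz": 0,"spin": -5,"fingers": 1},{"tx": -105,"ty": -34,"tz": 0,"spin": -12,"fingers": 1},{"tx": -160,"ty": -52,"tz": 0,"spin": -20,"fingers": 1},{"tx": -215,"ty": -70,"tz": 10,"spin": -28,"fingers": 1},{"tx": -270,"ty": -88,"tz": 20,"spin": -34.6,"fingers": 1},{"tx": -325,"ty": -106,"tz": 30,"spin": -34.6,"fingers": 1},{"tx": -380,"ty": -124,"tz": 40,"spin": -34.6,"fingers": 1},{"tx": -435,"ty": -142,"tz": 50,"spin": -34.6,"fingers": 1},{"tx": -490,"ty": -160,"tz": 60,"spin": -34.6,"fingers": 1},{"tx": -525,"ty": -171,"tz": 70,"spin": -34.6,"fingers": 1},{"tx": -538,"ty": -175,"tz": 75,"spin": -34.6,"fingers": 1},{"tx": -538,"ty": -175,"tz": 75,"spin": -34.6,"fingers": 1}]'

```text
clock: 3.9
eef_pos: [0.6489, 0.0922, 0.1297]
tcp_rot: [0.212, -3.133, -0.001]
contact_force: [-0.3, 0.4, 0.3]
gripper_width: 0.0004
```

```bash
python3 - <<'E'
from mv import *
show([(xf(T,(.1,-.112,.13)),YT),(xf(T,(.1,-.112,.022)),YT)])
c=cam('wrist')
im=c['frame'][:,:,::-1].copy()
def dr(p,pts,col):
    q=np.array([proj(c,xf(p,a)) for a in pts]);cv2.polylines(im,[q.astype(np.int32)],False,col,1)
a=np.linspace(0,math.pi/2,30)
for R,z in [(.08,.0575),(.12,.0575)]:
    dr(T,[(R,-.15,z),(R,0,z)]+[(R*math.cos(t),R*math.sin(t),z) for t in a]+[(-.013,R,z)],(0,255,0))
cv2.imwrite('pics/w1.png',im)
print([(x['position'],x['score']) for x in manip.find_in('wrist','ball')])
E
```

```text
t 3.9 tcp [0.6489 0.0922 0.1297] yaw 97.8 w 0.00043836987822653796 F [-0.3  0.4  0.3]
[-0.1, 0.0, -0.3] spin -0.1
[-0.3, -0.0, 107.7] spin -0.1
[([395.8, 244.2], 0.91)]
```

View pics/w1.png

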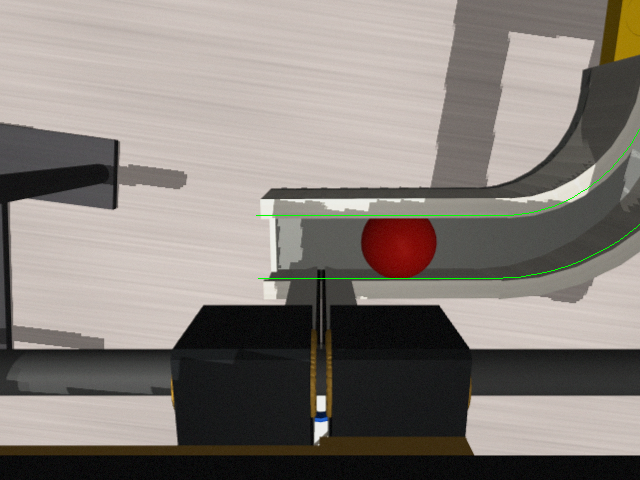

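The wrist view shows the ball at (398,244), the fingers over the slot behind it, and the projected lip edges lying on the real ones. Now going down and pushing.

Call:
apply_moves --moves '[{"tx": 0,"ty": 0,"tz": 50,"spin": 0,"fingers": 1},{"tx": 0,"ty": 0,"tz": 95,"spin": 0,"fingers": 1},{"tx": 0,"ty": 0,"tz": 107,"spin": 0,"fingers": 1},{"tx": 0,"ty": 10,"tz": 107,"spin": 0,"fingers": 1},{"tx": 0,"ty": 22,"tz": 107,"spin": 0,"fingers": 1},{"tx": 0,"ty": 34,"tz": 107,"spin": 0,"fingers": 1},{"tx": 0,"ty": 46,"tz": 107,"spin": 0,"fingers": 1},{"tx": 0,"ty": 58,"tz": 107,"spin": 0,"fingers": 1},{"tx": 0,"ty": 70,"tz": 107,"spin": 0,"fingers": 1},{"tx": 0,"ty": 82,"tz": 107,"spin": 0,"fingers": 1},{"tx": 0,"ty": 94,"tz": 107,"spin": 0,"fingers": 1},{"tx": 0,"ty": 106,"tz": 107,"spin": 0,"fingers": 1}]'

```text
clock: 5.5
eef_pos: [0.6341, 0.1993, 0.0241]
tcp_rot: [-0.216, 3.134, 0.001]
contact_force: [0.7, 0.1, -0.4]
gripper_width: 0.0004
```

```bash
python3 - <<'E'
from mv import *
a=[(.1,.0,.022)]+[(.1*math.cos(t),.1*math.sin(t),.022) for t in np.radians([7,14,21,28,35,42,49,56,63,70,77,84,90])]+[(-.008,.1,.022)]
show([(xf(T,q),YT) for q in a])
c=cam('wrist','w2')
E
```

```text
t 5.5 tcp [0.6341 0.1993 0.0241] yaw 97.9 w 0.00041304078443693255 F [ 0.7  0.1 -0.4]
[-0.2, 3.8, 2.1] spin 0.0
[0.5, 16.0, 2.1] spin 0.0
[2.7, 28.0, 2.1] spin 0.0
[6.4, 39.7, 2.1] spin 0.0
[11.4, 50.8, 2.1] spin 0.0
[17.8, 61.2, 2.1] spin 0.0
[25.4, 70.8, 2.1] spin 0.0
[34.1, 79.3, 2.1] spin 0.0
[43.8, 86.8, 2.1] spin 0.0
[54.3, 93.0, 2.1] spin 0.0
[65.5, 97.9, 2.1] spin 0.0
[77.2, 101.3, 2.1] spin 0.0
[89.2, 103.4, 2.1] spin 0.0
[99.7, 103.9, 2.1] spin 0.0
[107.7, 103.9, 2.1] spin 0.0
```

View pics/w2.png

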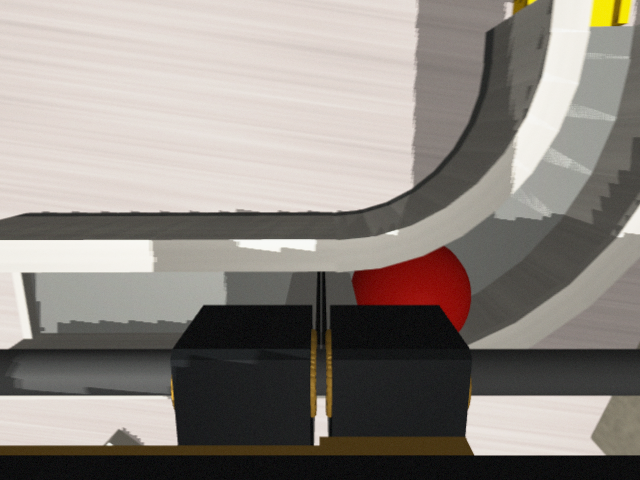

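The ball is at about (410,295), directly ahead of the fingers. Continuing round the arc.

Call:
apply_moves --moves '[{"tx": 0.3,"ty": 12,"tz": 1,"spin": 0,"fingers": 1},{"tx": 2,"ty": 24,"tz": 1,"spin": 0,"fingers": 1},{"tx": 5,"ty": 36,"tz": 1,"spin": 0,"fingers": 1},{"tx": 10,"ty": 48,"tz": 1,"spin": 0,"fingers": 1},{"tx": 16.5,"ty": 59,"tz": 1,"spin": 0,"fingers": 1},{"tx": 25,"ty": 70,"tz": 1,"spin": 0,"fingers": 1},{"tx": 34,"ty": 79,"tz": 1,"spin": 0,"fingers": 1},{"tx": 44,"ty": 87,"tz": 1,"spin": 0,"fingers": 1},{"tx": 54,"ty": 93,"tz": 1,"spin": 0,"fingers": 1},{"tx": 66,"ty": 98,"tz": 1,"spin": 0,"fingers": 1},{"tx": 77,"ty": 101,"tz": 1,"spin": 0,"fingers": 1},{"tx": 88,"ty": 103,"tz": 1,"spin": 0,"fingers": 1}]'

```text
clock: 7.05
eef_pos: [0.5316, 0.2908, 0.0233]
tcp_rot: [-0.218, 3.134, 0.003]
contact_force: [0.1, -0.5, -0.9]
gripper_width: 0.0003
```

```bash
python3 - <<'E'
from mv import *
show([(xf(T,q),YT) for q in [(0,.1,.022),(-.008,.1,.022)]])
c=cam('wrist','w3')
c=cam('top');im=c['frame'][190:315,140:280,::-1];cv2.imwrite('pics/t3.png',cv2.resize(im,None,fx=4,fy=4))
b=manip.find_in('top','ball')
for r in b[:2]:
    X=atz(c,r['position'],.031);d=X[:2]-T[:2];co,s=math.cos(T[2]),math.sin(T[2]);print(r,co*d[0]+s*d[1],-s*d[0]+co*d[1])
E
```

```text
t 7.05 tcp [0.5316 0.2908 0.0233] yaw 97.9 w 0.0003141352239475623 F [ 0.1 -0.5 -0.9]
[10.7, -0.7, 1.3] spin 0.1
[18.7, -0.7, 1.3] spin 0.1
{'position': [171.4, 283.4], 'score': 0.5} -0.02854034365674015 0.08720338196934278
```

View pics/w3.png

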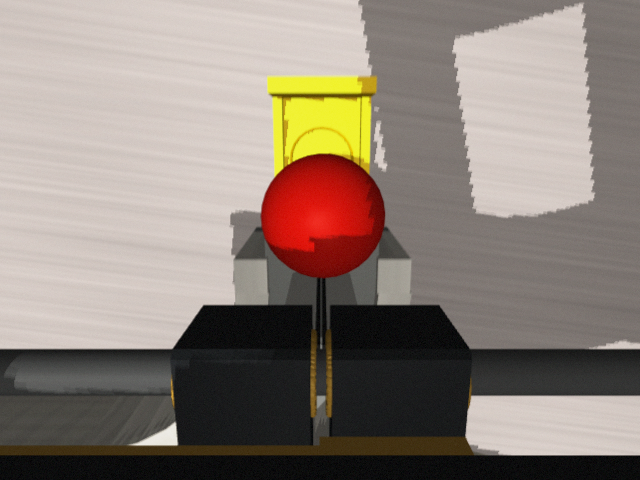

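View pics/t3.png

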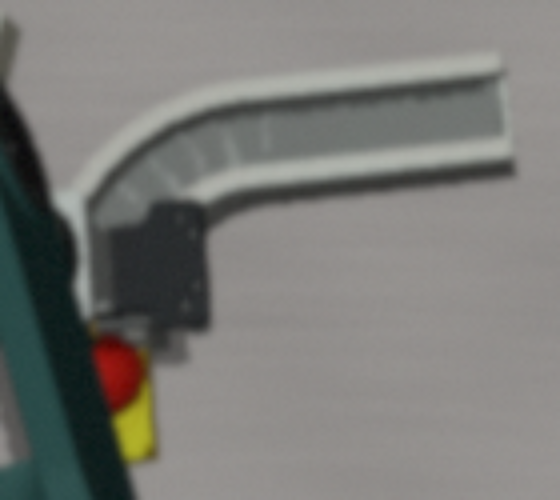

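The ball is at (322,215) in the wrist view and the seat ring behind it at (322,155). Pushing the last few centimetres gently.

Call:
apply_moves --moves '[{"tx": 6,"ty": -0.7,"tz": 0,"spin": 0,"fingers": 1},{"tx": 12,"ty": -0.7,"tz": 0,"spin": 0,"fingers": 1},{"tx": 16,"ty": -0.7,"tz": 0,"spin": 0,"fingers": 1},{"tx": 19,"ty": -0.7,"tz": 0,"spin": 0,"fingers": 1},{"tx": 19,"ty": -0.7,"tz": 0,"spin": 0,"fingers": 1},{"tx": 19,"ty": -0.7,"tz": 0,"spin": 0,"fingers": 1}]'

```text
clock: 7.95
eef_pos: [0.5133, 0.2875, 0.0234]
tcp_rot: [-0.218, 3.134, 0.003]
contact_force: [0.1, 0.4, 1.0]
gripper_width: 0.0003
```

```bash
cat > ballw.py <<'E'
from mv import *
import sys
c=cam('wrist',sys.argv[1]);z=float(sys.argv[2])
r=manip.trace('wrist','ball')[0];m=r['region'].astype(np.uint8)
hsv=cv2.cvtColor(c['frame'],cv2.COLOR_RGB2HSV);red=(((hsv[...,0]<6)|(hsv[...,0]>174))&(hsv[...,1]>170)&(hsv[...,2]>50)).astype(np.uint8)
n,l,st,ce=cv2.connectedComponentsWithStats(red);k=1+np.argmax(st[1:,4])
cn=max(cv2.findContours((l==k).astype(np.uint8),cv2.RETR_EXTERNAL,cv2.CHAIN_APPROX_NONE)[0],key=len)
(u,v),rad=cv2.minEnclosingCircle(cn);print('circle',u,v,rad,'trace',r['position'],r['score'])
X=atz(c,(u,v),z);print('ball',X)
for n,p in (('track',T),('tray',Y),('gate',G)):
    co,s=math.cos(p[2]),math.sin(p[2]);d=X[:2]-p[:2];print(n,co*d[0]+s*d[1],-s*d[0]+co*d[1])
f=K(c)[0];o=-np.array(c['R']).T@np.array(c['t']);dist=f*.025/rad;print('dist by size',dist,'pred',np.linalg.norm(X-o))
E
python3 ballw.py w4 .031; python3 - <<'E'
from mv import *
show([(xf(T,(-.046,.1,.016)),YT)])
E
```

```text
t 8.05 tcp [0.5133 0.2875 0.0234] yaw 98.0 w 0.0005151928996830442 F [-0.7  0.9 -0.9]
[38.1, 0.1, 7.4] spin 0.1Traceback (most recent call last):
  File "ballw.py", line 4, in <module>
    r=manip.trace('wrist','ball')[0];m=r['region'].astype(np.uint8)
      ~~~~~~~~~~~~~~~~~~~~~~~~~~~^^^
IndexError: list index out of range
```

View pics/w4.png

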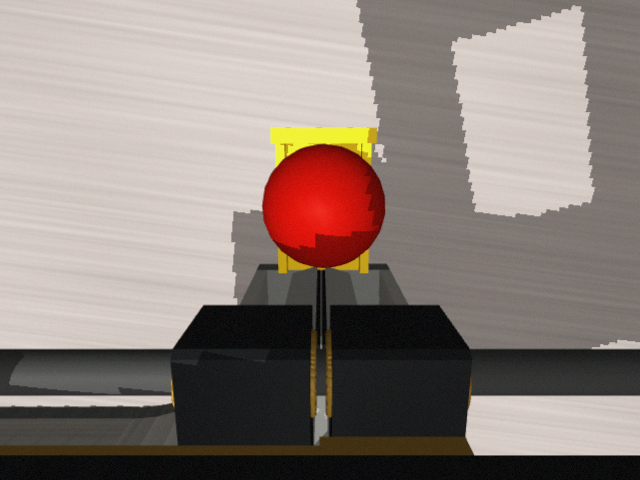

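```bash
sed -i "s/^r=manip.trace.*/q=manip.find_in('wrist','ball');r=q[0] if q else dict(position=None,score=0)/" ballw.py; python3 ballw.py w5 .031; python3 - <<'E'
from mv import *
c=manip.camera('wrist')
print(proj(c,xf(T,(-.046,.1,.031))),proj(c,xf(T,(-.041,.1,.035))))
E
```

```text
circle 323.4555969238281 205.8009033203125 61.36768341064453 trace [321.3, 204.0] 0.83
ball [0.47502155 0.28409171 0.031     ]
track -0.04625082042362241 0.10179460643421015
tray 0.1254267391450578 0.5577382981266028
gate -0.15312460876606743 0.45059592829725686
dist by size 0.17122118696290034 pred 0.17370440534970033
[319.12019133 206.49697213] [319.08212119 220.2521847 ]
```

The ball is seated: track x is -46.3 mm, and its height fits the recess. Raising, moving over it and opening.

Call:
apply_moves --moves '[{"tx": 0,"ty": 0,"tz": -30,"spin": 0,"fingers": 1},{"tx": 0,"ty": 0,"tz": -65,"spin": 0,"fingers": 1},{"tx": 10,"ty": 0.5,"tz": -65,"spin": 0,"fingers": 0.5},{"tx": 30,"ty": 0.5,"tz": -65,"spin": 0,"fingers": 0},{"tx": 38,"ty": 0.5,"tz": -65,"spin": 0,"fingers": 0},{"tx": 38,"ty": 0.5,"tz": -65,"spin": 0,"fingers": 0},{"tx": 38,"ty": 0.5,"tz": -65,"spin": 0,"fingers": 0}]'

```text
clock: 9.07
eef_pos: [0.4757, 0.2826, 0.0879]
tcp_rot: [-0.218, 3.134, 0.003]
contact_force: [0.8, 0.3, -0.1]
gripper_width: 0.0472
```

```bash
python3 - <<'E'
from mv import *
show([(xf(T,(-.046,.1,.015)),YT)])
E
python3 ballw.py w6 .031
```

```text
t 9.075 tcp [0.4757 0.2826 0.0879] yaw 98.0 w 0.04721879648389406 F [ 0.8  0.3 -0.1]
[0.2, -0.3, 72.9] spin 0.1
circle 321.8782043457031 253.8948211669922 42.85536575317383 trace [322.8, 254.9] 0.63
ball [0.47558485 0.28414822 0.031     ]
track -0.0456850733023782 0.1017738893359094
tray 0.12599107410404997 0.5576932974886356
gate -0.15256109254404276 0.4506502281211348
dist by size 0.24518394394885948 pred 0.2450614366949784
```

View pics/w6.png

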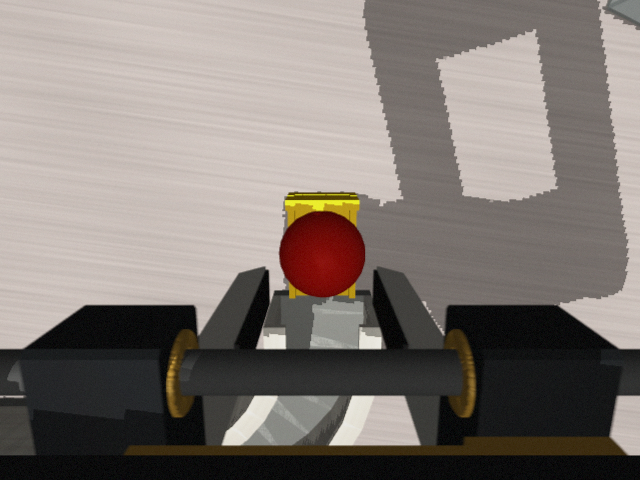

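The ball at (322,254) is centred between the jaws. Waiting for them to open, then going down and gripping.

Call:
apply_moves --moves '[{"tx": 0,"ty": 0.3,"tz": 0,"spin": 0,"fingers": 0},{"tx": 0,"ty": 0.3,"tz": 0,"spin": 0,"fingers": 0},{"tx": 0,"ty": 0.3,"tz": 0,"spin": 0,"fingers": 0},{"tx": 0,"ty": 0.3,"tz": 25,"spin": 0,"fingers": 0},{"tx": 0,"ty": 0.3,"tz": 50,"spin": 0,"fingers": 0},{"tx": 0,"ty": 0.3,"tz": 66,"spin": 0,"fingers": 0},{"tx": 0,"ty": 0.3,"tz": 73,"spin": 0,"fingers": 0},{"tx": 0,"ty": 0.3,"tz": 73,"spin": 0,"fingers": 0}]'

```text
clock: 10.18
eef_pos: [0.4759, 0.283, 0.015]
tcp_rot: [0.218, -3.134, -0.003]
contact_force: [-0.6, -0.4, -0.1]
gripper_width: 0.0938
```

Call:
apply_moves --moves '[{"tx": 0,"ty": 0,"tz": 0,"spin": 0,"fingers": 1},{"tx": 0,"ty": 0,"tz": 0,"spin": 0,"fingers": 1},{"tx": 0,"ty": 0,"tz": 0,"spin": 0,"fingers": 1},{"tx": 0,"ty": 0,"tz": 0,"spin": 0,"fingers": 1},{"tx": 0,"ty": 0,"tz": 0,"spin": 0,"fingers": 1},{"tx": 0,"ty": 0,"tz": 0,"spin": 0,"fingers": 1}]'

```text
clock: 10.92
eef_pos: [0.4759, 0.2832, 0.0151]
tcp_rot: [0.218, -3.134, -0.003]
contact_force: [0.1, -0.2, 0.0]
gripper_width: 0.0486
```

```bash
python3 - <<'E'
from mv import *
show([])
c=cam('wrist','w7')
E
```

```text
t 10.925 tcp [0.4759 0.2832 0.0151] yaw 97.9 w 0.048553208650218706 F [ 0.1 -0.2  0. ]
```

View pics/w7.png

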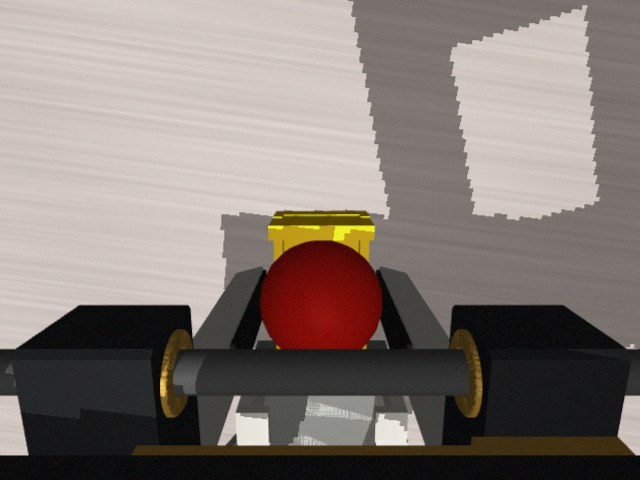

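Opening is 48.6 mm, so the ball is gripped. Lifting.

Call:
apply_moves --moves '[{"tx": 0,"ty": 0,"tz": -10,"spin": 0,"fingers": 1},{"tx": 0,"ty": 0,"tz": -30,"spin": 0,"fingers": 1},{"tx": 0,"ty": 0,"tz": -60,"spin": 0,"fingers": 1},{"tx": 0,"ty": 0,"tz": -95,"spin": 0,"fingers": 1},{"tx": 0,"ty": 0,"tz": -125,"spin": 0,"fingers": 1},{"tx": 0,"ty": 0,"tz": -130,"spin": 0,"fingers": 1},{"tx": 0,"ty": 0,"tz": -130,"spin": 0,"fingers": 1}]'

```text
clock: 11.85
eef_pos: [0.4757, 0.2827, 0.1447]
tcp_rot: [0.218, -3.134, -0.003]
contact_force: [-0.2, 0.2, -1.8]
gripper_width: 0.049
```

```bash
python3 - <<'E'
from mv import *
c=xf(Y,(.04,0,0)); show([((c[0],c[1],.145),YY)])
E
python3 ballw.py w8 .161; python3 - <<'E'
from mv import *
s=manip.observe();print(s['eef_pos'])
E
```

```text
t 11.85 tcp [0.4757 0.2827 0.1447] yaw 97.9 w 0.0490257425815684 F [-0.2  0.2 -1.8]
[63.0, -559.3, -1.4] spin -2.3
circle 320.59051513671875 301.5773010253906 61.465267181396484 trace [318.3, 298.9] 0.88
ball [0.47574824 0.28351137 0.161     ]
track -0.04560992714211207 0.10112071852378435
tray 0.12603809279792816 0.5570375015618101
gate -0.1524002077483784 0.45001273683669335
dist by size 0.17094935199296268 pred 0.17559491165231686
[0.47499113 0.28242707 0.14323367]
```

View pics/w8.png

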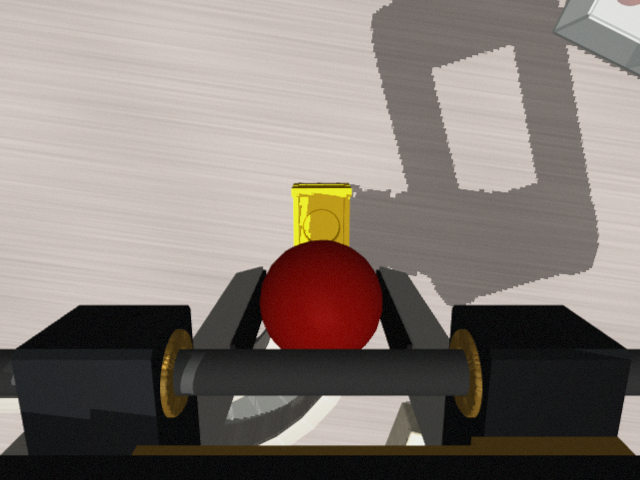

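The ball is held, with the empty seat visible at (322,225). Carrying it over to the tray at this height.

Call:
apply_moves --moves '[{"tx": 2,"ty": -20,"tz": 0,"spin": 0,"fingers": 1},{"tx": 6,"ty": -60,"tz": 0,"spin": 0,"fingers": 1},{"tx": 12,"ty": -115,"tz": 0,"spin": 0,"fingers": 1},{"tx": 19,"ty": -170,"tz": 0,"spin": -1,"fingers": 1},{"tx": 25,"ty": -225,"tz": 0,"spin": -1,"fingers": 1},{"tx": 31,"ty": -280,"tz": 0,"spin": -2,"fingers": 1},{"tx": 38,"ty": -335,"tz": 0,"spin": -2.3,"fingers": 1},{"tx": 44,"ty": -390,"tz": 0,"spin": -2.3,"fingers": 1},{"tx": 50,"ty": -445,"tz": 0,"spin": -2.3,"fingers": 1},{"tx": 56,"ty": -500,"tz": 0,"spin": -2.3,"fingers": 1},{"tx": 61,"ty": -540,"tz": 0,"spin": -2.3,"fingers": 1},{"tx": 63,"ty": -559,"tz": 0,"spin": -2.3,"fingers": 1}]'

```text
clock: 13.45
eef_pos: [0.4882, -0.2822, 0.1415]
tcp_rot: [0.275, -3.124, -0.004]
contact_force: [0.5, 0.3, -0.4]
gripper_width: 0.0489
```

Call:
apply_moves --moves '[{"tx": 0,"ty": 0,"tz": 0,"spin": 0,"fingers": 1},{"tx": 0,"ty": 0,"tz": 0,"spin": 0,"fingers": 1}]'

```text
clock: 13.7
eef_pos: [0.4878, -0.281, 0.141]
tcp_rot: [0.276, -3.123, -0.006]
contact_force: [0.2, -0.2, -0.9]
gripper_width: 0.0489
```

```bash
cat > ovw.py <<'E'
from mv import *
import sys
c=cam('wrist');im=c['frame'][:,:,::-1].copy()
b=np.linspace(0,2*math.pi,40)
def dr(p,pts,col):
    q=np.array([proj(c,xf(p,a)) for a in pts]);cv2.polylines(im,[q.astype(np.int32)],False,col,1)
dr(Y,[(sx*.0725,sy*.032,.011) for sx,sy in [(1,1),(1,-1),(-1,-1),(-1,1),(1,1)]],(0,255,0))
dr(Y,[(.04+.0215*math.cos(t),.0215*math.sin(t),.014) for t in b],(255,0,255))
dr(Y,[(-.015+sx*.015,sy*.006,.065) for sx,sy in [(1,1),(1,-1),(-1,-1),(-1,1),(1,1)]],(0,255,255))
cv2.imwrite('pics/'+sys.argv[1]+'.png',im);pickle.dump(c,open(sys.argv[1]+'.pkl','wb'))
q=xf(Y,(.04,0,0));show([((q[0],q[1],.145),YY)])
E
python3 ovw.py w9
```

```text
t 13.75 tcp [ 0.4881 -0.2807  0.1413] yaw 100.1 w 0.04868827474351887 F [ 0.4  0.3 -0.4]
[-2.6, 0.3, -3.7] spin -0.1
```

View pics/w9.png

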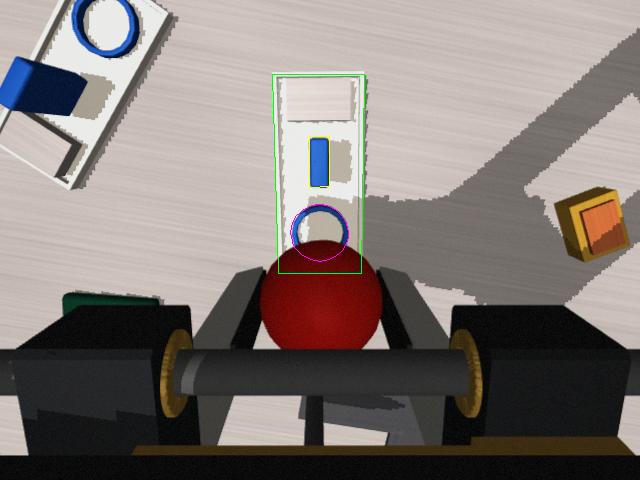

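The overlay sits on the tray outline, tab and cup ring at (320,233). Lowering to just above the cup.

Call:
apply_moves --moves '[{"tx": -2.6,"ty": 0.3,"tz": 20,"spin": 0,"fingers": 1},{"tx": -2.6,"ty": 0.3,"tz": 50,"spin": 0,"fingers": 1},{"tx": -2.6,"ty": 0.3,"tz": 75,"spin": 0,"fingers": 1},{"tx": -2.6,"ty": 0.3,"tz": 95,"spin": 0,"fingers": 1},{"tx": -2.6,"ty": 0.3,"tz": 108,"spin": 0,"fingers": 1},{"tx": -2.6,"ty": 0.3,"tz": 114,"spin": 0,"fingers": 1},{"tx": -2.6,"ty": 0.3,"tz": 114,"spin": 0,"fingers": 1}]'

```text
clock: 14.62
eef_pos: [0.4901, -0.2794, 0.0275]
tcp_rot: [0.278, -3.124, -0.005]
contact_force: [-0.3, 0.1, 0.0]
gripper_width: 0.0489
```

```bash
python3 ovw.py w10; python3 - <<'E'
from mv import *
q=xf(Y,(.04,0,0));show([((q[0],q[1],.0175),YY)])
E
```

```text
t 14.675 tcp [ 0.4904 -0.2797  0.028 ] yaw 100.2 w 0.048722856901691494 F [ 0.5 -0.7 -0. ]
[0.3, 0.1, -117.0] spin -0.1
t 14.675 tcp [ 0.4904 -0.2797  0.028 ] yaw 100.2 w 0.048722856901691494 F [ 0.5 -0.7 -0. ]
[-0.2, -0.3, 10.5] spin -0.1
```

View pics/w10.png

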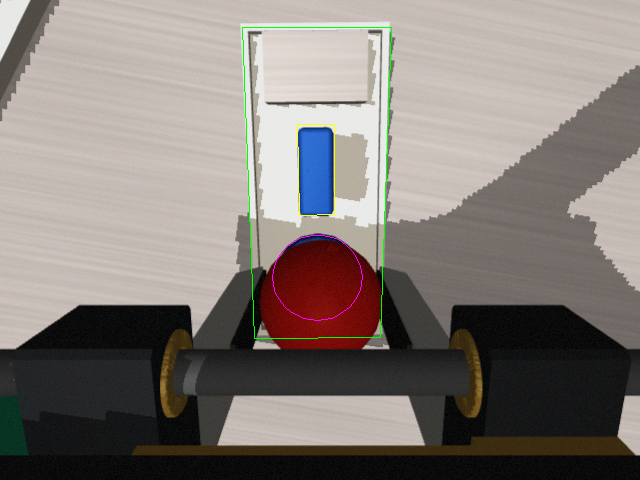

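The ball is over the cup, about 1 mm right of it. Lowering the last 11 mm.

Call:
apply_moves --moves '[{"tx": 0,"ty": -0.8,"tz": 4,"spin": 0,"fingers": 1},{"tx": 0,"ty": -0.8,"tz": 8,"spin": 0,"fingers": 1},{"tx": 0,"ty": -0.8,"tz": 11,"spin": 0,"fingers": 1},{"tx": 0,"ty": -0.8,"tz": 11,"spin": 0,"fingers": 1},{"tx": 0,"ty": -0.8,"tz": 11,"spin": 0,"fingers": 1}]'

```text
clock: 15.3
eef_pos: [0.4905, -0.2805, 0.017]
tcp_rot: [0.278, -3.125, -0.004]
contact_force: [-0.5, -0.7, -1.3]
gripper_width: 0.0487
```

```bash
python3 ovw.py w11
```

```text
t 15.35 tcp [ 0.4905 -0.2805  0.0171] yaw 100.2 w 0.04844339239828271 F [-0.2  1.  -0.7]
[0.4, 1.0, -127.9] spin -0.1
```

View pics/w11.png

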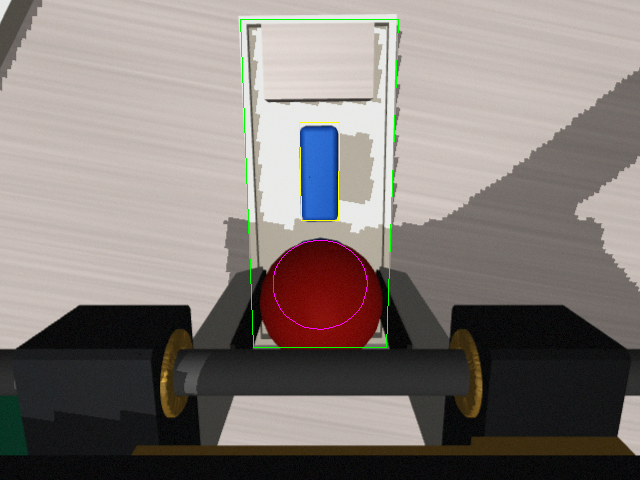

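The ball is at cup height and in line with it. Opening partly, then rising.

Call:
apply_moves --moves '[{"tx": 0,"ty": 0,"tz": 0.5,"spin": 0,"fingers": 0.4},{"tx": 0,"ty": 0,"tz": 0.5,"spin": 0,"fingers": 0.3},{"tx": 0,"ty": 0,"tz": 0.5,"spin": 0,"fingers": 0.3},{"tx": 0,"ty": 0,"tz": 0.5,"spin": 0,"fingers": 0.3},{"tx": 0,"ty": 0,"tz": 0.5,"spin": 0,"fingers": 0.3}]'

```text
clock: 15.98
eef_pos: [0.4905, -0.2806, 0.0166]
tcp_rot: [0.278, -3.125, -0.004]
contact_force: [-0.1, -0.2, 0.4]
gripper_width: 0.0657
```

```bash
python3 ovw.py w12;python3 ballw.py w12b .032
```

```text
t 16.025 tcp [ 0.4905 -0.2805  0.0166] yaw 100.2 w 0.0656938755548875 F [-0.2 -0.2 -0.7]
[0.4, 1.0, -128.4] spin -0.1
circle 320.6495056152344 302.60040283203125 60.42116928100586 trace [322.2, 298.3] 0.9
ball [ 0.49147474 -0.27959017  0.032     ]
track -0.10670824954001623 -0.45887719072473954
tray 0.040940472849938896 0.0001810941803884183
gate -0.1388872579022541 -0.11314626695265603
dist by size 0.1739034136507052 pred 0.17672816259737115
```

View pics/w12.png

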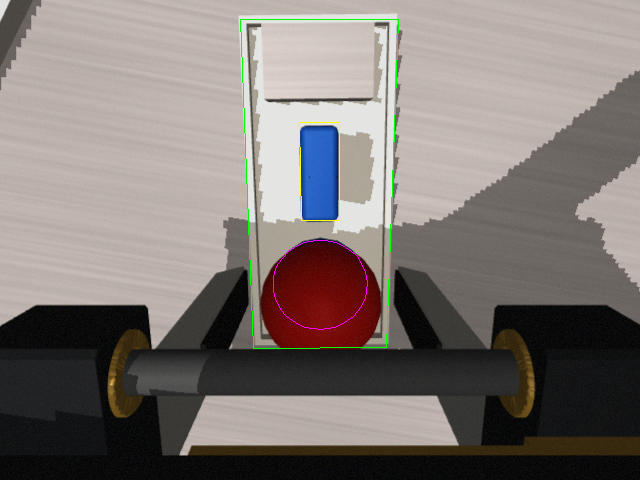

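The ball is released and sitting in the cup (tray frame 40.9, 0.2 mm). Rising and moving over the tab.

Call:
apply_moves --moves '[{"tx": 0,"ty": 0,"tz": -25,"spin": 0,"fingers": 0.3},{"tx": 0,"ty": 0,"tz": -60,"spin": 0,"fingers": 0.3},{"tx": 0,"ty": 0,"tz": -85,"spin": 0,"fingers": 0.2},{"tx": 20,"ty": 0.5,"tz": -88,"spin": 0,"fingers": 0.2},{"tx": 45,"ty": 0.5,"tz": -88,"spin": 0,"fingers": 0.2},{"tx": 55,"ty": 0.5,"tz": -88,"spin": 0,"fingers": 0.2},{"tx": 55,"ty": 0.5,"tz": -88,"spin": 0,"fingers": 0.2}]'

```text
clock: 17.0
eef_pos: [0.4356, -0.2898, 0.1039]
tcp_rot: [0.276, -3.124, -0.006]
contact_force: [0.6, 0.0, -0.4]
gripper_width: 0.0752
```

```bash
python3 ovw.py w13; python3 - <<'E'
from mv import *
q=xf(Y,(-.015,0,0));show([((q[0],q[1],.029),YY)])
E
```

```text
t 17.05 tcp [ 0.4362 -0.2898  0.1042] yaw 100.1 w 0.07530483915881254 F [0.3 0.2 0.5]
[-55.1, 0.3, -41.1] spin -0.2
t 17.05 tcp [ 0.4362 -0.2898  0.1042] yaw 100.1 w 0.07530483915881254 F [0.3 0.2 0.5]
[-0.6, -0.3, 75.2] spin -0.2
```

View pics/w13.png

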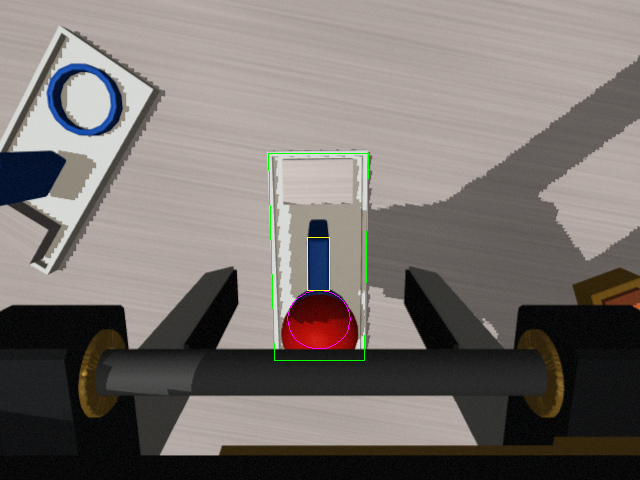

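The ball is in the cup at (320,322) and the tab at (318,263) is between the open fingers. Going down and gripping it.

Call:
apply_moves --moves '[{"tx": -0.5,"ty": -0.5,"tz": 25,"spin": 0,"fingers": 0.2},{"tx": -0.5,"ty": -0.5,"tz": 55,"spin": 0,"fingers": 0.2},{"tx": -0.5,"ty": -0.5,"tz": 71,"spin": 0,"fingers": 0.2},{"tx": -0.5,"ty": -0.5,"tz": 75,"spin": 0,"fingers": 0.2},{"tx": -0.5,"ty": -0.5,"tz": 75,"spin": 0,"fingers": 0.5},{"tx": -0.5,"ty": -0.5,"tz": 75,"spin": 0,"fingers": 0.7},{"tx": -0.5,"ty": -0.5,"tz": 75,"spin": 0,"fingers": 0.8},{"tx": -0.5,"ty": -0.5,"tz": 75,"spin": 0,"fingers": 1},{"tx": -0.5,"ty": -0.5,"tz": 75,"spin": 0,"fingers": 1},{"tx": -0.5,"ty": -0.5,"tz": 75,"spin": 0,"fingers": 1},{"tx": -0.5,"ty": -0.5,"tz": 75,"spin": 0,"fingers": 1},{"tx": -0.5,"ty": -0.5,"tz": 75,"spin": 0,"fingers": 1}]'

```text
clock: 18.55
eef_pos: [0.4365, -0.2903, 0.0292]
tcp_rot: [0.277, -3.125, -0.004]
contact_force: [0.5, -0.8, 0.1]
gripper_width: 0.0116
```

```bash
python3 ovw.py w14; python3 - <<'E'
from mv import *
# goal tcp: ball offset from tcp in tray frame 55mm along tray x
def goal(dx):
    q=xf(G,(dx-.055,0,0)); return ((q[0],q[1],.128+.029),YG)
show([goal(-.13),goal(0)])
E
```

```text
t 18.6 tcp [ 0.4365 -0.2903  0.0292] yaw 100.1 w 0.011883733299209468 F [-0.4 -0.2 -0.2]
[-54.5, 1.0, -116.0] spin -0.2
t 18.6 tcp [ 0.4365 -0.2903  0.0292] yaw 100.1 w 0.011883733299209468 F [-0.4 -0.2 -0.2]
[-29.4, 120.6, -127.5] spin 9.9
[-157.5, 98.3, -128.2] spin 9.9
```

View pics/w14.png

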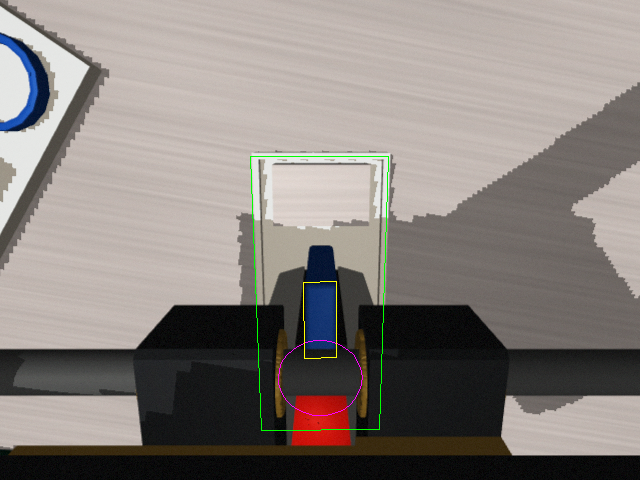

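Opening is 11.9 mm, so the tab is held. Lifting gently, squaring up and moving in front of the stand.

Call:
apply_moves --moves '[{"tx": 0,"ty": 0,"tz": -4,"spin": 0,"fingers": 1},{"tx": 0,"ty": 0,"tz": -12,"spin": 0,"fingers": 1},{"tx": 0,"ty": 0,"tz": -25,"spin": 0,"fingers": 1},{"tx": 0,"ty": 0,"tz": -40,"spin": 0,"fingers": 1},{"tx": 0,"ty": 0,"tz": -55,"spin": 0,"fingers": 1},{"tx": 0,"ty": 0,"tz": -70,"spin": 0,"fingers": 1},{"tx": 0,"ty": 0,"tz": -85,"spin": 0,"fingers": 1},{"tx": 0,"ty": 0,"tz": -100,"spin": 0,"fingers": 1},{"tx": 0,"ty": 0,"tz": -113,"spin": 0,"fingers": 1},{"tx": 0,"ty": 0,"tz": -123,"spin": 0,"fingers": 1},{"tx": 0,"ty": 0,"tz": -128,"spin": 0,"fingers": 1},{"tx": 0,"ty": 0,"tz": -129,"spin": 0,"fingers": 1}]'

```text
clock: 20.1
eef_pos: [0.4372, -0.2906, 0.1583]
tcp_rot: [0.277, -3.125, -0.004]
contact_force: [0.3, 0.3, -3.0]
gripper_width: 0.0121
```

```bash
cat > g.py <<'E'
from mv import *
import sys
c=cam('wrist',sys.argv[1])
def goal(dx):
    q=xf(G,(dx-.055,0,0)); return ((q[0],q[1],.128+.029),YG)
show([goal(-.13),goal(0)])
s=manip.observe();R=cv2.Rodrigues(s['tcp_rot'])[0];print('tilt',R[:,2])
E
python3 g.py w15
```

```text
t 20.15 tcp [ 0.4371 -0.2905  0.1581] yaw 100.1 w 0.011655653453034381 F [-0.3  0.3 -3.2]
[-29.5, 120.6, 1.4] spin 9.9
[-157.6, 98.2, 0.7] spin 9.9
tilt [-0.00529625  0.00249084 -0.99998287]
```

View pics/w15.png

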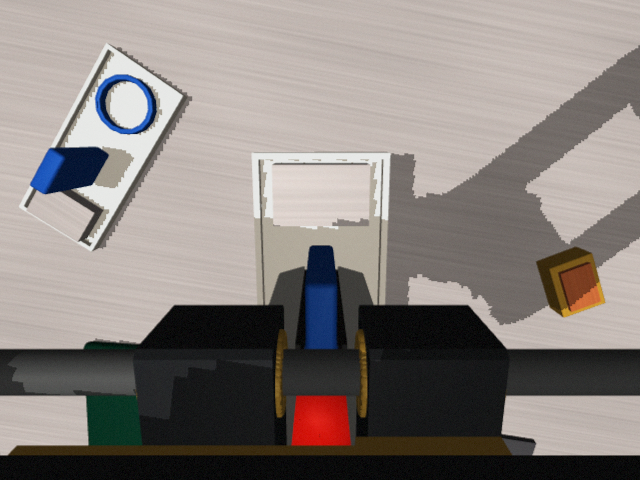

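The tray is level with the ball in place, and 3.2 N fits its weight. Moving to the staging point in front of the stand.

Call:
apply_moves --moves '[{"tx": -1,"ty": 4,"tz": 0,"spin": 0.4,"fingers": 1},{"tx": -3,"ty": 13,"tz": 0,"spin": 1.2,"fingers": 1},{"tx": -6,"ty": 26,"tz": 0,"spin": 2.2,"fingers": 1},{"tx": -10,"ty": 40,"tz": 0.5,"spin": 3.4,"fingers": 1},{"tx": -13,"ty": 54,"tz": 0.5,"spin": 4.6,"fingers": 1},{"tx": -17,"ty": 68,"tz": 0.5,"spin": 5.8,"fingers": 1},{"tx": -20,"ty": 82,"tz": 1,"spin": 7,"fingers": 1},{"tx": -24,"ty": 96,"tz": 1,"spin": 8.2,"fingers": 1},{"tx": -27,"ty": 108,"tz": 1,"spin": 9.2,"fingers": 1},{"tx": -29,"ty": 116,"tz": 1.2,"spin": 9.9,"fingers": 1},{"tx": -29.5,"ty": 120,"tz": 1.2,"spin": 9.9,"fingers": 1},{"tx": -29.5,"ty": 120.6,"tz": 1.2,"spin": 9.9,"fingers": 1}]'

```text
clock: 21.65
eef_pos: [0.4449, -0.1664, 0.1571]
tcp_rot: [0.006, -3.136, -0.004]
contact_force: [-0.2, -0.0, -3.2]
gripper_width: 0.0118
```

```bash
python3 g.py w16; python3 - <<'E'
from mv import *
c=cam('scene','s16'); print(proj(c,xf(G,(0,0,.16))))
im=c['frame'][150:330,200:420,::-1];cv2.imwrite('pics/s16c.png',cv2.resize(im,None,fx=3.5,fy=3.3))
E
```

```text
t 21.7 tcp [ 0.4449 -0.1666  0.1571] yaw 90.2 w 0.011538800089596266 F [-0.3 -0.5 -4.3]
[-0.1, -0.0, 0.1] spin -0.0
[-130.1, -0.0, -0.6] spin -0.0
tilt [-0.0053744   0.00238942 -0.9999827 ]
[283.87672057 213.05185202]
```

View pics/s16c.png

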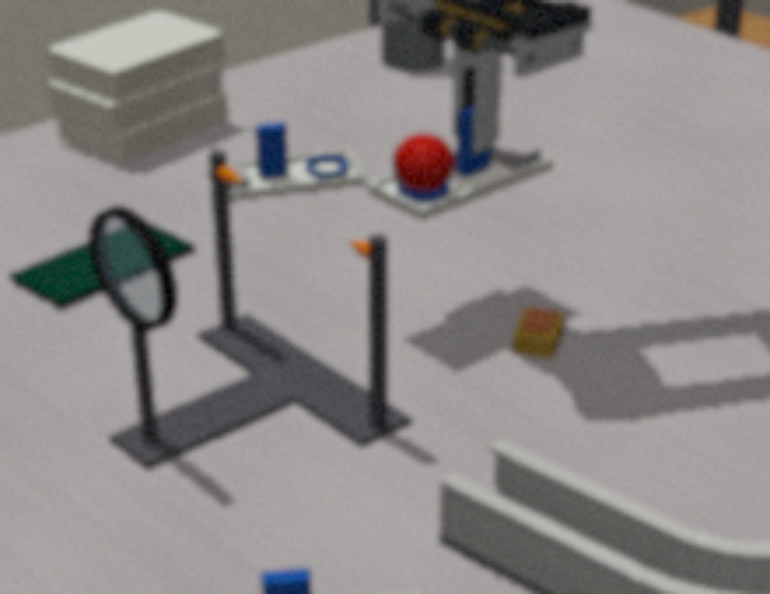

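View pics/w16.png

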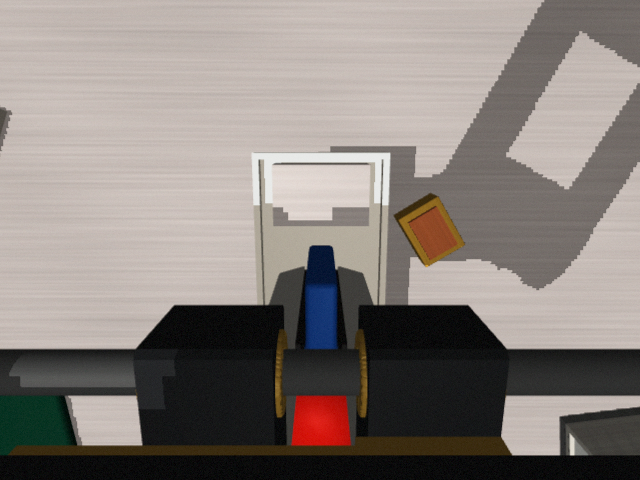

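The ball sits in the cup in front of the stand. The measured midpoint of the pointers, (285,214), agrees with the predicted (284,213). Moving straight in.

Call:
apply_moves --moves '[{"tx": -4,"ty": 0,"tz": 0,"spin": 0,"fingers": 1},{"tx": -12,"ty": 0,"tz": 0,"spin": 0,"fingers": 1},{"tx": -25,"ty": 0,"tz": 0,"spin": 0,"fingers": 1},{"tx": -39,"ty": 0,"tz": 0,"spin": 0,"fingers": 1},{"tx": -53,"ty": 0,"tz": 0,"spin": 0,"fingers": 1},{"tx": -67,"ty": 0,"tz": 0,"spin": 0,"fingers": 1},{"tx": -81,"ty": 0,"tz": 0,"spin": 0,"fingers": 1},{"tx": -95,"ty": 0,"tz": 0,"spin": 0,"fingers": 1},{"tx": -109,"ty": 0,"tz": -0.5,"spin": 0,"fingers": 1},{"tx": -121,"ty": 0,"tz": -0.5,"spin": 0,"fingers": 1},{"tx": -128,"ty": 0,"tz": -0.5,"spin": 0,"fingers": 1},{"tx": -130,"ty": 0,"tz": -0.5,"spin": 0,"fingers": 1}]'

```text
clock: 23.25
eef_pos: [0.5751, -0.1663, 0.1568]
tcp_rot: [0.006, -3.136, -0.004]
contact_force: [0.4, -0.3, -2.3]
gripper_width: 0.0121
```

```bash
python3 g.py w17; python3 - <<'E'
from mv import *
c=cam('scene','s17');
im=c['frame'][170:290,220:340,::-1];cv2.imwrite('pics/s17c.png',cv2.resize(im,None,fx=5,fy=5,interpolation=cv2.INTER_CUBIC))
t=cam('top');cv2.imwrite('pics/t17c.png',cv2.resize(t['frame'][140:260,290:430,::-1],None,fx=5,fy=5,interpolation=cv2.INTER_CUBIC))
V=xf(G,(0,0,.16));print('pred scene',proj(c,V),'top',proj(t,V))
for n,cc in (('scene',c),('top',t)):
    hsv=cv2.cvtColor(cc['frame'],cv2.COLOR_RGB2HSV);red=(((hsv[...,0]<5)|(hsv[...,0]>174))&(hsv[...,1]>170)&(hsv[...,2]>60)).astype(np.uint8)
    k,l,st,ce=cv2.connectedComponentsWithStats(red)
    for i in range(1,k):
        if st[i,4]>30: print(n,st[i],ce[i])
E
```

```text
t 23.3 tcp [ 0.5751 -0.1663  0.1568] yaw 90.2 w 0.01201484446864052 F [-0.5  1.2 -3.3]
[130.2, 0.1, 0.6] spin -0.0
[0.2, 0.2, -0.2] spin -0.0
tilt [-0.00551363  0.00239578 -0.99998193]
pred scene [283.87672057 213.05185202] top [366.15031694 218.20291891]
scene [275 206  17  16 208] [282.83653846 213.1875    ]
```

View pics/s17c.png

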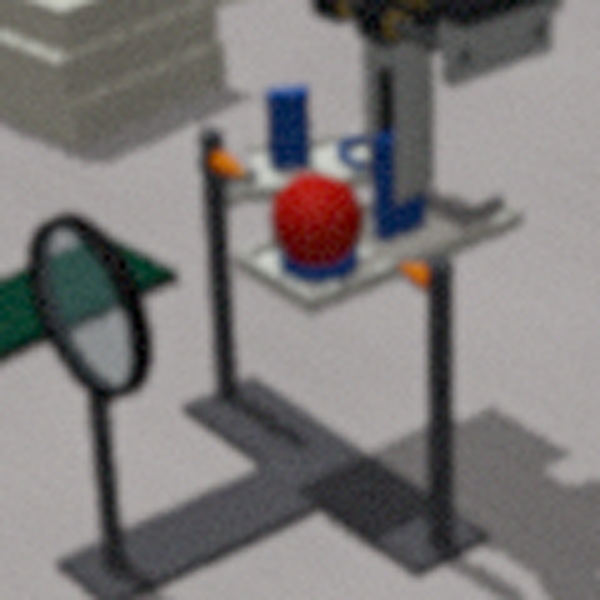

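View pics/t17c.png

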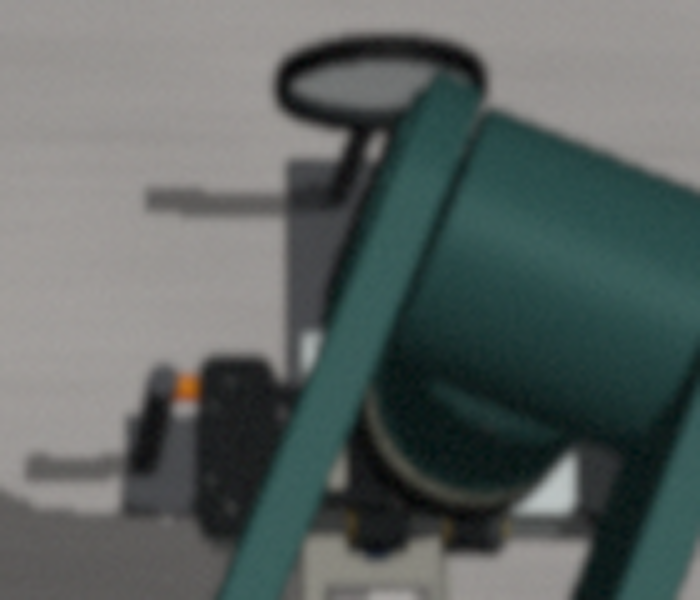

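In the scene view the ball is at (283,213), and the pointer midpoint is predicted at (284,213) and measured at (285,214). That's within about 3 mm, so I'm holding for two seconds.

Call:
apply_moves --moves '[{"tx": 0,"ty": 0,"tz": 0,"spin": 0,"fingers": 1},{"tx": 0,"ty": 0,"tz": 0,"spin": 0,"fingers": 1},{"tx": 0,"ty": 0,"tz": 0,"spin": 0,"fingers": 1},{"tx": 0,"ty": 0,"tz": 0,"spin": 0,"fingers": 1},{"tx": 0,"ty": 0,"tz": 0,"spin": 0,"fingers": 1},{"tx": 0,"ty": 0,"tz": 0,"spin": 0,"fingers": 1},{"tx": 0,"ty": 0,"tz": 0,"spin": 0,"fingers": 1},{"tx": 0,"ty": 0,"tz": 0,"spin": 0,"fingers": 1},{"tx": 0,"ty": 0,"tz": 0,"spin": 0,"fingers": 1},{"tx": 0,"ty": 0,"tz": 0,"spin": 0,"fingers": 1},{"tx": 0,"ty": 0,"tz": 0,"spin": 0,"fingers": 1},{"tx": 0,"ty": 0,"tz": 0,"spin": 0,"fingers": 1}]'

```text
clock: 24.9
eef_pos: [0.5747, -0.1663, 0.157]
tcp_rot: [0.005, -3.136, -0.004]
contact_force: [-0.2, -0.7, -3.3]
gripper_width: 0.0119
```

Call:
apply_moves --moves '[{"tx": 0,"ty": 0,"tz": 0,"spin": 0,"fingers": 1},{"tx": 0,"ty": 0,"tz": 0,"spin": 0,"fingers": 1},{"tx": 0,"ty": 0,"tz": 0,"spin": 0,"fingers": 1},{"tx": 0,"ty": 0,"tz": 0,"spin": 0,"fingers": 1},{"tx": 0,"ty": 0,"tz": 0,"spin": 0,"fingers": 1},{"tx": 0,"ty": 0,"tz": 0,"spin": 0,"fingers": 1},{"tx": 0,"ty": 0,"tz": 0,"spin": 0,"fingers": 1},{"tx": 0,"ty": 0,"tz": 0,"spin": 0,"fingers": 1}]'

```text
clock: 25.9
eef_pos: [0.5747, -0.1663, 0.157]
tcp_rot: [0.005, -3.136, -0.004]
contact_force: [0.2, -0.3, -3.8]
gripper_width: 0.0117
```

Call:
apply_moves --moves '[{"tx": 4,"ty": 0,"tz": 0,"spin": 0,"fingers": 1},{"tx": 12,"ty": 0,"tz": 0,"spin": 0,"fingers": 1},{"tx": 25,"ty": 0,"tz": 0,"spin": 0,"fingers": 1},{"tx": 39,"ty": 0,"tz": 0,"spin": 0,"fingers": 1},{"tx": 53,"ty": 0,"tz": 0,"spin": 0,"fingers": 1},{"tx": 67,"ty": 0,"tz": 0,"spin": 0,"fingers": 1},{"tx": 81,"ty": 0,"tz": 0,"spin": 0,"fingers": 1},{"tx": 95,"ty": 0,"tz": 0,"spin": 0,"fingers": 1},{"tx": 109,"ty": 0,"tz": 0,"spin": 0,"fingers": 1},{"tx": 121,"ty": 0,"tz": 0,"spin": 0,"fingers": 1},{"tx": 128,"ty": 0,"tz": 0,"spin": 0,"fingers": 1},{"tx": 130,"ty": 0,"tz": 0,"spin": 0,"fingers": 1}]'

```text
clock: 27.4
eef_pos: [0.4444, -0.1668, 0.1578]
tcp_rot: [0.005, -3.136, -0.003]
contact_force: [0.1, 0.1, -3.3]
gripper_width: 0.0119
```

```bash
python3 - <<'E'
from mv import *
show([((.4365,-.2903,.157),YY),((.4365,-.2903,.0295),YY)])
E
```

```text
t 27.4 tcp [ 0.4444 -0.1668  0.1578] yaw 90.2 w 0.01185523329127805 F [ 0.1  0.1 -3.3]
[8.3, -123.4, 0.6] spin -10.1
[7.6, -123.7, 128.1] spin -10.1
```

Backed out. Returning above the tray's original place.

Call:
apply_moves --moves '[{"tx": 0,"ty": -4,"tz": 0,"spin": -0.4,"fingers": 1},{"tx": 1,"ty": -13,"tz": 0,"spin": -1.2,"fingers": 1},{"tx": 2,"ty": -26,"tz": 0,"spin": -2.2,"fingers": 1},{"tx": 3,"ty": -40,"tz": 0,"spin": -3.4,"fingers": 1},{"tx": 4,"ty": -54,"tz": 0,"spin": -4.6,"fingers": 1},{"tx": 5,"ty": -68,"tz": 0,"spin": -5.8,"fingers": 1},{"tx": 6,"ty": -82,"tz": 0,"spin": -7,"fingers": 1},{"tx": 7,"ty": -96,"tz": 0,"spin": -8.2,"fingers": 1},{"tx": 8,"ty": -109,"tz": 0,"spin": -9.2,"fingers": 1},{"tx": 8,"ty": -118,"tz": 0,"spin": -10.1,"fingers": 1},{"tx": 8,"ty": -122,"tz": 0,"spin": -10.1,"fingers": 1},{"tx": 8,"ty": -123,"tz": 0,"spin": -10.1,"fingers": 1}]'

```text
clock: 28.9
eef_pos: [0.4368, -0.29, 0.1575]
tcp_rot: [0.281, -3.124, -0.005]
contact_force: [0.7, 0.5, -3.3]
gripper_width: 0.0117
```

Call:
apply_moves --moves '[{"tx": 0,"ty": 0,"tz": 5,"spin": 0,"fingers": 1},{"tx": 0,"ty": 0,"tz": 17,"spin": 0,"fingers": 1},{"tx": 0,"ty": 0,"tz": 32,"spin": 0,"fingers": 1},{"tx": 0,"ty": 0,"tz": 47,"spin": 0,"fingers": 1},{"tx": 0,"ty": 0,"tz": 62,"spin": 0,"fingers": 1},{"tx": 0,"ty": 0,"tz": 77,"spin": 0,"fingers": 1},{"tx": 0,"ty": 0,"tz": 90,"spin": 0,"fingers": 1},{"tx": 0,"ty": 0,"tz": 102,"spin": 0,"fingers": 1},{"tx": 0,"ty": 0,"tz": 111,"spin": 0,"fingers": 1},{"tx": 0,"ty": 0,"tz": 117,"spin": 0,"fingers": 1},{"tx": 0,"ty": 0,"tz": 119,"spin": 0,"fingers": 1},{"tx": 0,"ty": 0,"tz": 119,"spin": 0,"fingers": 1}]'

```text
clock: 30.4
eef_pos: [0.4364, -0.2898, 0.0387]
tcp_rot: [0.281, -3.124, -0.004]
contact_force: [0.2, -0.4, -3.7]
gripper_width: 0.0117
```

```bash
python3 - <<'E'
from mv import *
show([((.4365,-.2903,.0295),YY)])
c=cam('wrist','w18')
E
```

```text
t 30.4 tcp [ 0.4364 -0.2898  0.0387] yaw 100.3 w 0.011729213880417179 F [ 0.2 -0.4 -3.7]
[-0.1, -0.6, 9.2] spin -0.0
```

View pics/w18.png

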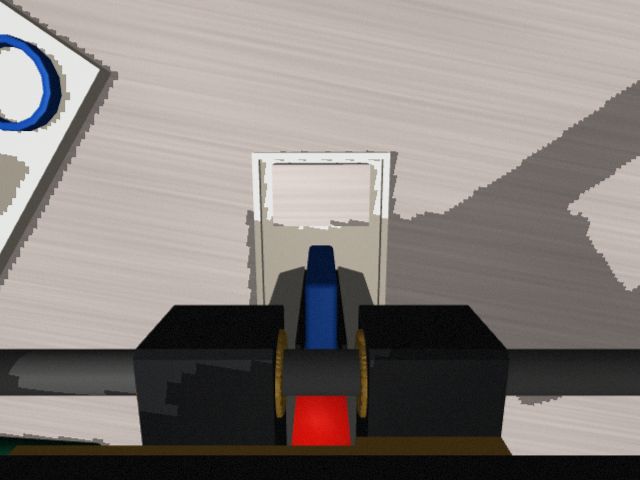

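The tray is level about 9 mm above its place, with the ball in the cup. Setting it down slowly.

Call:
apply_moves --moves '[{"tx": 0,"ty": 0,"tz": 3,"spin": 0,"fingers": 1},{"tx": 0,"ty": 0,"tz": 6,"spin": 0,"fingers": 1},{"tx": 0,"ty": 0,"tz": 8,"spin": 0,"fingers": 1},{"tx": 0,"ty": 0,"tz": 9.3,"spin": 0,"fingers": 1},{"tx": 0,"ty": 0,"tz": 9.3,"spin": 0,"fingers": 1},{"tx": 0,"ty": 0,"tz": 9.3,"spin": 0,"fingers": 1}]'

```text
clock: 31.2
eef_pos: [0.4365, -0.2899, 0.0296]
tcp_rot: [0.281, -3.125, -0.004]
contact_force: [0.2, -0.0, -3.1]
gripper_width: 0.0119
```

Call:
apply_moves --moves '[{"tx": 0,"ty": 0,"tz": 0,"spin": 0,"fingers": 0.8},{"tx": 0,"ty": 0,"tz": 0,"spin": 0,"fingers": 0.7},{"tx": 0,"ty": 0,"tz": 0,"spin": 0,"fingers": 0.6},{"tx": 0,"ty": 0,"tz": 0,"spin": 0,"fingers": 0.5},{"tx": 0,"ty": 0,"tz": 0,"spin": 0,"fingers": 0.5},{"tx": 0,"ty": 0,"tz": 0,"spin": 0,"fingers": 0.5}]'

```text
clock: 31.95
eef_pos: [0.4364, -0.2899, 0.0296]
tcp_rot: [0.281, -3.125, -0.004]
contact_force: [0.0, 0.1, 0.4]
gripper_width: 0.0468
```

Call:
apply_moves --moves '[{"tx": 0,"ty": 0,"tz": -15,"spin": 0,"fingers": 0.5},{"tx": 0,"ty": 0,"tz": -40,"spin": 0,"fingers": 0.5},{"tx": 0,"ty": 0,"tz": -75,"spin": 0,"fingers": 0.5},{"tx": 15,"ty": 0,"tz": -115,"spin": 0,"fingers": 0.5},{"tx": 35,"ty": 0,"tz": -145,"spin": 0,"fingers": 0.5},{"tx": 40,"ty": 0,"tz": -155,"spin": 0,"fingers": 0.5},{"tx": 40,"ty": 0,"tz": -155,"spin": 0,"fingers": 0.5},{"tx": 40,"ty": 0,"tz": -155,"spin": 0,"fingers": 0.5}]'

```text
clock: 32.95
eef_pos: [0.3977, -0.2967, 0.1832]
tcp_rot: [0.281, -3.123, -0.007]
contact_force: [0.0, -0.2, 0.3]
gripper_width: 0.0473
```

```bash
python3 ovw.py w19; python3 - <<'E'
from mv import *
c=cam('top');t0=pickle.load(open('top0.pkl','rb'))
for th in ['die','phone_case','carton']:
    print(th,[(r['position'],r['score']) for r in manip.find_in('top',th)[:1]])
cv2.imwrite('pics/t19.png',c['frame'][:,:,::-1])
c=cam('scene','s19')
E
```

```text
t 33.0 tcp [ 0.3976 -0.2966  0.183 ] yaw 100.3 w 0.04699507473974695 F [ 0.8  0.5 -0.9]
[-94.7, -0.4, 37.4] spin 0.0
die [([320.3, 306.5], 0.87)]
phone_case [([459.2, 230.1], 0.73)]
carton [([128.1, 210.3], 0.75)]
```

View pics/w19.png

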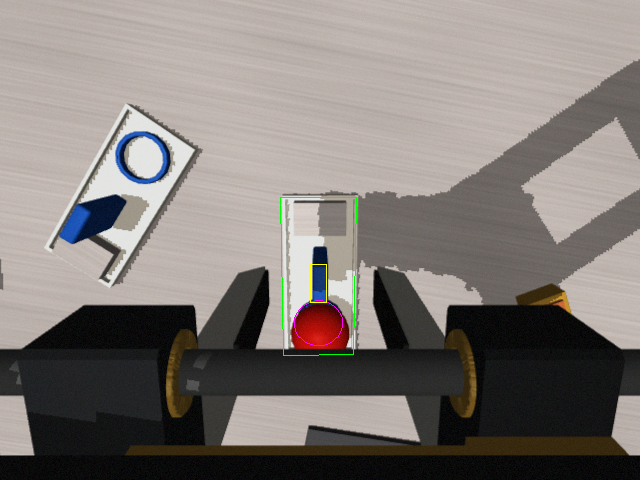

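View pics/s19.png

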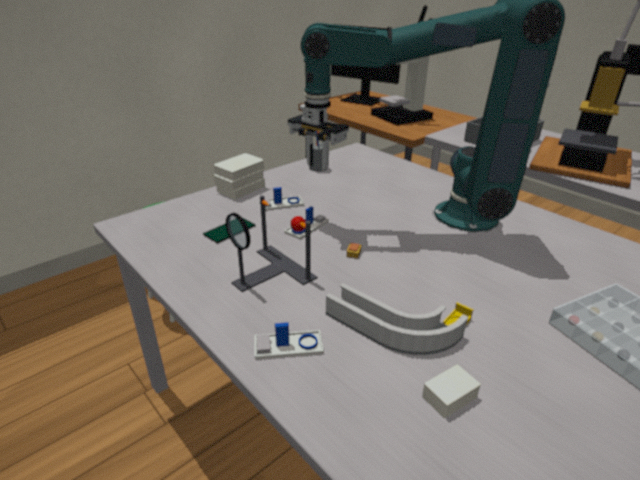

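The tray stands back on its original outline with the ball in its cup at (320,328). The gripper is clear, and the bystanders are within about 3 px of their first detections. Handing in.

```bash
python3 -c "
from bench import manip
print(manip.finish_job())"
```

```text
the job is handed in; nothing more can be done
None
```

The whole sequence was carried out and handed in at about 33 s of the 72 s allowed; the hand-in reports no verdict, so success is judged from my own checks.

1. **Seat:** I pushed the ball round the track and it dropped into the seat. It measured within 1 mm along the track and 1.8 mm across it, inside the 8 mm limit.
2. **Cup:** I lifted the ball out and set it in the blue cup of the nearest tray. It was let go about 1 mm above its resting height and measured about 1 mm from the cup axis.
3. **Viewing point:** I lifted the tray by its tab, level and square to the stand, and held it still for just over 2 s. In the scene camera the ball was about 2 pixels (roughly 3 mm) from the pointer midpoint. The arm hid the ball from the top camera there, so that position rests on the scene camera and the arm's measured pose.
4. **Set back:** I put the tray down on its original outline and let go.

**Last checks:** the wrist camera showed the tray on its starting outline, with the ball in its cup and the fingers clear. Force readings during the pointer moves showed no sign of a bump. The networks found the brass block, phone case and carton within about 3 pixels of where they started. The 1.8 mm across the track is about the camera calibration error. No check failed.

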